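Refit the locking plunger of a mobile-shelving drive

ROBOT

A 6-joint arm with a two-finger parallel gripper is mounted at the origin on the work surface. World frame = base frame: x ahead of the robot, y to its left, z up, the work surface at z = 0. Lengths are in m, angles in degrees, forces in N, time in s.
With the tool pointing down it reaches from about 0.375 to 0.9 m from the base axis. Payload 3.1 kg.
Tool frame: the origin (TCP) lies at the very end of the fingers, on their centre line; the grasp point (between the pads) lies 19 mm behind it; z points along the fingers, y is the direction in which the jaws open and shut (so a half turn about z gives the same grasp; the last joint's range is limited). The gripper opens to 87 mm and grips with 3 to 60 N. Pads are 19 mm wide; open, the fingers measure 117 mm over their backs; the gripper's body (75 mm by 190 mm) begins 51 mm behind the grasp point.
Start: joints at [53.829, 30.224, 82.088, -0, 67.689, -10.227], TCP at [0.273, 0.562, 0.194] pointing down, gripper open.
Joint ranges: [-176.69, 176.69], [-43.24, 126.21], [12.49, 139.97], [-82, 262], [0, 151.66], [-163.58, 163.58]. Speed limits (degrees/s): [159.86, 159.86, 180, 180, 180, 180].

INTERFACE

Orientations are given as a 3x3 rotation matrix whose columns are the frame's x, y, z axes.
In Python, from rig import bot gives the robot as it stands. The module is installed in compiled form; this text tells all that it offers.
- The arm moves only by the tool play_rows, never from a script. Its argument "targets" is a list of rows, each a list of 7 numbers: the closure, from 0 (fully open) to 1 (shut), then the shift along the world's x, y, z in m, then the turn, a rotation vector about the world's x, y, z in rad. A call has 1 to 12 rows; each row shifts and turns the commanded pose from where the row before left it; what a row does not reach is not made up. A row lasts 1/8 s, in which the tool goes at most 62.5 mm and 10.7 degrees, less where a joint would pass 70% of its speed; a pose out of reach is approached as far as the arm can. A call with a gripper value outside its range is refused whole. The fingers move at their own pace and stop on an object; the grip force is fixed at half the most. Time passes only in rows, so rows that do not move let the fingers close. It gives the time, the measured TCP pose, the force and the opening at its end, in the units of the state.
- bot.read_state(): the state, without advancing time (a new reading comes with each control period).
- bot.capture(name): name is "scene" or "top" or "wrist"; returns the picture (384x512x3 uint8, blue, green, red); there is no depth.
- bot.get_calibration(name): a dict with "fx", "fy", "cx", "cy" (pixels), "k1" (the pictures are not rectified: a ray, as slopes to the right and down, at radius r is drawn at 1 + k1 r^2 times it, then the intrinsics apply), "R" (3x3) and "t" (3): a world point X has camera coordinates R X + t. Camera axes: x right, y down, z forward; pixel columns grow to the right and rows downward; lengths in m; the calibration is good to about 2 mm. A picture is of the moment at which its call begins: read the wrist's pose just before it. get_calibration takes no time and is no camera call; for the wrist camera it gives the pose at the moment of the call.
- bot.hand_in(): hands the job in, once; it reports no verdict.
The state is a dict: "time_s": time; "joint_positions": joint angles; "qvel": joint speeds; "tau": joint torques, N m; "position": TCP position; "tcp_rot": TCP orientation; "force": force on the tool from outside, world axes, zero at the start; "moment": the same for the moment, N m; "opening": opening from 0.0 (shut) to 1.0 (fully open).
Only numpy, scipy, OpenCV 4.12 (cv2) and the standard library are available. Lean on these libraries where they do the work, as an engineer would, in place of code of your own. Each camera call takes 0.05 s, during which the arm holds its last target. There are 200 camera calls.

TASK

The locking plunger of this shelf drive has been taken out: refit it so that the handwheel is locked. Set it tip down in its guide, turn the handwheel until a hole of the hidden locking disc comes under it and it drops in, then push it fully home. Feel for the catch and stop turning there, never forcing the disc and the plunger against each other, and leave the other things where they are.

Things in the scene. Friction and masses are not known exactly. Their poses are not given: they have to be found in the camera images.
- drive: Shelf drive unit bolted to the bench on its back: white sheet-steel box 330 x 330 mm, 65 mm high, a three-spoke handwheel on top. Origin: centre of its underside; the wheel turns about its z axis. The plunger's guide stands on its -x side, 148 mm from the wheel's axis.
- wheel: Aluminium three-spoke handwheel. Turns either way about its upright axis, about 1.2 N at a ball grip, and stays where left. Origin: on its axis at bench height; turns with the wheel. Three black ball grips, diameter 34 mm, centres 100 mm from the axis and 103 mm above the bench, at 0, 120 and 240 degrees about z from its x axis. Spokes: top 89 mm above the bench. Hub: diameter 60 mm, top at 101 mm.
- guide (a point): Centre of the mouth of the plunger's guide: a bare steel block 36 x 36 mm with an upright round hole of 13.4 mm, chamfered 2 mm, 32 mm deep. This point is on its top face, 75 mm above the bench, 10 mm above the white cover. Axes as the drive's.
- disc_level (a point): Point on the guide's axis 35 mm below its mouth, at the top of the hidden locking disc. The disc, 6 mm thick, turns with the wheel and has six holes 14 mm wide, 60 degrees apart, 148 mm from the wheel's axis. It is clamped on the shaft at any angle, so where its holes lie relative to the spokes is not known; at the start none is within 20 mm of this point.
- home (a point): Point on the guide's axis 63 mm below its mouth, where the plunger's tip is when fully home, its shoulder on the guide. A spring detent above it stops a plunger that drops into a disc hole with its shoulder still about 9 mm above the guide; pushing past it takes about 5 to 10 N, and it then holds the plunger.
- plunger: Locking plunger, about 110 g: steel pin, diameter 12 mm, length 63 mm, tapered over its last 7 mm to a blunt 5 mm tip; above it a steel shoulder, diameter 20 mm, and a black knob, diameter 30 mm, 70 to 98 mm from the tip (straight side 75 to 92 mm). Origin: at the tip, z up along the pin. Starts upright in one of the block's two holes, tip 10 mm above the bench.
- block: Wooden block 150 x 60 mm, 55 mm high, fixed to the bench, with two 14 mm holes 45 mm deep, 40 mm either side of its centre along its x axis. Origin: centre of its underside. One hole holds the plunger, the other a spare ball grip.
- spare: Spare ball grip, to be left alone: a black ball, diameter 34 mm, on a 12 mm steel stud, standing in the other hole of the block. Origin: foot of the stud; ball centre 62 mm above it.
- wrench: Open-ended wrench lying on the bench beyond the block, to be left alone. Origin: its underside.
- grease: Can, diameter 64 mm, 75 mm high, on the bench beside the block, to be left alone. Origin: centre of its underside.
- driver: Screwdriver lying on the bench, to be left alone. Origin: its underside.

How it is judged:
By the outcome, as a careful person would: the job done as asked, in the order asked, and still so for the second after the job is handed in, with the robot touching nothing.
It also fails if it takes over 64 s, if anything falls off the work surface, if the arm or the gripper's body presses on something with over 40 N, if the wrist force passes 120 N, or if a joint passes its speed limit or range.

## Working session

There is one attempt and no reset: what is moved stays moved. The work goes in short steps, Python scripts to look and compute and a tool call to move; the robot and the scene stay as the last step left them, time stands still between calls to the robot, and variables do not carry over. Pictures are saved under pics/ and viewed, about 8 in all and at most 12, crops included, and the job is handed in when it is done.

Besides the shell and the picture viewer there is one more tool, called after "Call:" as name([rows], argument=value, ...), one row to a line, values as JSON. play_rows: Moves the arm, as the interface text tells. Its arguments: {"type":"object","properties":{"targets":{"type":"array","items":{"type":"array","items":{"type":"number"}}}},"required":["targets"]}

```bash
mkdir -p pics
cat > h.py <<'E'
import numpy as np, cv2
from rig import bot
def ray(c,uv):
    # camera centre and world direction
    d=np.array([(uv[0]-c['cx'])/c['fx'],(uv[1]-c['cy'])/c['fy']]);u=d.copy()
    for _ in range(20): u=d/(1+c['k1']*(u@u))
    R=np.array(c['R']);t=np.array(c['t'])
    return -R.T@t, R.T@np.array([u[0],u[1],1.])
def onz(c,uv,z):
    o,d=ray(c,uv); return o+d*(z-o[2])/d[2]
def tri(c1,p1,c2,p2):
    o1,d1=ray(c1,p1);o2,d2=ray(c2,p2)
    s=np.linalg.lstsq(np.c_[d1,-d2],o2-o1,rcond=None)[0]
    a=o1+d1*s[0];b=o2+d2*s[1]; return (a+b)/2,np.linalg.norm(a-b)
def proj(c,X):
    p=np.array(c['R'])@np.array(X)+np.array(c['t']);u=p[:2]/p[2];u=u*(1+c['k1']*(u@u))
    return np.array([u[0]*c['fx']+c['cx'],u[1]*c['fy']+c['cy']])
E
python3 - <<'E'
from h import *
s=bot.read_state();print(s['time_s'],s['position'],s['tcp_rot'],s['force'],s['opening'])
ims=[]
for n in("scene","top","wrist"):
    c=bot.get_calibration(n);print(n,{k:np.round(v,3).tolist() for k,v in c.items()})
    i=bot.capture(n);cv2.imwrite(f'pics/{n}0.png',i);ims.append(i)
cv2.imwrite('pics/all.png',cv2.resize(np.vstack([np.hstack(ims[:2]),np.hstack([ims[2],ims[2]*0])]),(800,600)))
E
```

```text
0.0 [0.27293583 0.56136163 0.19295535] [[-8.99208782e-01  4.37517846e-01 -1.30385226e-03]
 [ 4.37519612e-01  8.99207106e-01 -1.78013606e-03]
 [ 3.93591926e-04 -2.17117491e-03 -9.99997566e-01]] [ 0.47559733  0.6178988  -0.13893285] 0.9975773853407813
scene {'fx': 372.654, 'fy': 372.654, 'cx': 251.497, 'cy': 191.378, 'k1': -0.045, 'R': [[0.247, 0.969, -0.023], [0.601, -0.172, -0.781], [-0.76, 0.179, -0.624]], 't': [-0.087, -0.261, 1.502]}
top {'fx': 354.352, 'fy': 354.352, 'cx': 258.446, 'cy': 195.449, 'k1': -0.089, 'R': [[-0.01, -1.0, 0.022], [-0.995, 0.008, -0.097], [0.097, -0.023, -0.995]], 't': [-0.039, 0.513, 1.081]}
wrist {'fx': 285.381, 'fy': 285.381, 'cx': 260.279, 'cy': 192.996, 'k1': 0.017, 'R': [[0.438, 0.899, -0.002], [0.868, -0.422, 0.262], [0.235, -0.117, -0.965]], 't': [-0.624, -0.032, 0.39]}
```

View pics/all.png

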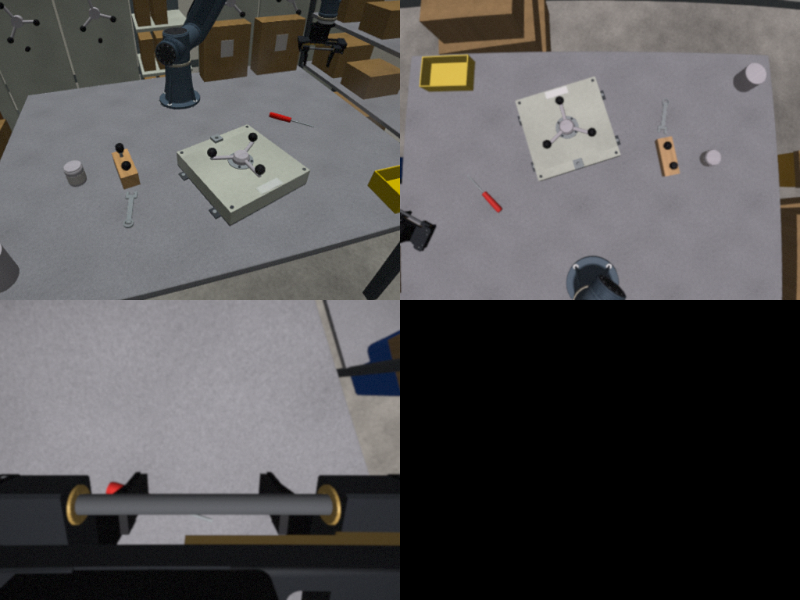

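The composite shows the drive, the block with two black tops, the can, the wrench and the driver. I'll zoom in to tell the plunger from the spare and find the guide.

Run:
```python
from h import *
S=cv2.imread('pics/scene0.png');T=cv2.imread('pics/top0.png')
def crop(i,x,y,w,h,W,H): return cv2.resize(i[y:y+h,x:x+w],(W,H),interpolation=cv2.INTER_CUBIC)
a=np.hstack([crop(S,130,170,60,75,240,300),crop(S,220,155,180,96,560,300)])
b=np.hstack([crop(T,318,165,60,75,240,300),crop(T,130,90,180,150,560,300)])
cv2.imwrite('pics/z.png',np.vstack([a,b]))
for n,i in(('S',S),('T',T)):
    m=(i.max(2)<45).astype(np.uint8)
    k,l,st,ce=cv2.connectedComponentsWithStats(m)
    for j in range(1,k):
        if 25<st[j,4]<400: print(n,st[j].tolist(),ce[j].round(1).tolist())
```

```text
S [0, 3, 5, 9, 40] [1.8, 7.1]
S [379, 12, 7, 7, 33] [382.0, 15.1]
S [307, 15, 7, 7, 39] [310.0, 18.0]
S [141, 21, 8, 8, 48] [144.5, 24.4]
S [42, 25, 9, 8, 53] [46.2, 28.7]
S [102, 33, 8, 8, 49] [105.8, 36.5]
S [9, 48, 9, 8, 53] [13.0, 51.3]
S [126, 49, 5, 6, 28] [128.0, 51.5]
S [32, 59, 7, 7, 38] [35.0, 62.3]
S [207, 133, 37, 6, 42] [225.5, 136.8]
S [318, 170, 11, 11, 90] [323.1, 175.1]
S [148, 183, 10, 13, 100] [152.8, 189.0]
S [266, 190, 11, 12, 97] [271.0, 194.9]
S [156, 207, 11, 11, 96] [161.0, 211.8]
S [327, 211, 12, 13, 118] [332.3, 216.7]
T [436, 0, 12, 6, 27] [440.9, 2.4]
T [200, 124, 9, 9, 61] [203.8, 128.3]
T [241, 165, 9, 9, 67] [245.1, 168.9]
T [184, 180, 9, 9, 67] [187.9, 184.2]
T [338, 182, 9, 9, 58] [342.2, 186.0]
T [346, 208, 8, 8, 46] [349.5, 211.3]
T [27, 283, 19, 37, 228] [35.9, 298.0]
```

View pics/z.png

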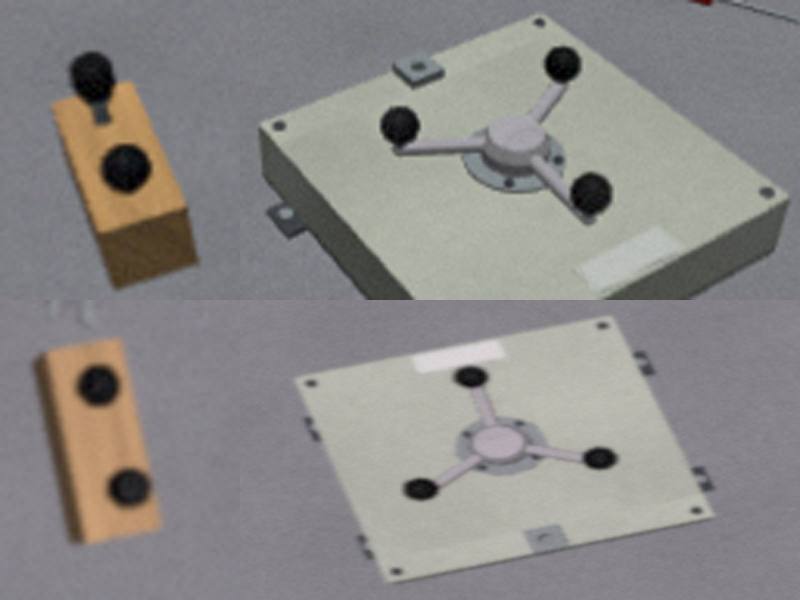

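The taller item, with a steel shoulder visible below its knob, is the plunger: scene (152.8,189), top (349.5,211.3). The other, at scene (161,212), is the spare ball. The guide is at about scene (277,177) and top (228,209).

Run:
```python
from h import *
cs=bot.get_calibration('scene');ct=bot.get_calibration('top')
for n,a,b in [('plunger knob z~.094',(152.8,188.5),(349.5,211.3)),('spare',(161,211.8),(342.2,186)),('g1',(323.1,175.1),(203.8,128.3)),('g1b',(323.1,175.1),(245.1,168.9)),('g2',(271,194.9),(245.1,168.9)),('g3',(332.3,216.7),(203.8,128.3)),('g3b',(323.1,175.1),(187.9,184.2)),('guide',(277.2,176.8),(228,209))]:
    X,e=tri(cs,a,ct,b);print(n,X.round(4),round(e,4))
G=[onz(ct,p,.103) for p in((203.8,128.3),(245.1,168.9),(187.9,184.2))];c=np.mean(G,0);print('axis',c,[np.linalg.norm(g-c).round(4) for g in G])
print([np.degrees(np.arctan2(*(g-c)[1::-1])).round(1) for g in G])
g=onz(ct,(228,209),.075);print('guide',g,np.linalg.norm((g-c)[:2]),np.degrees(np.arctan2(*(g-c)[1::-1])))
print('kn',onz(ct,(349.5,211.3),.094),onz(cs,(152.8,188.5),.094))
print('block far', onz(ct,(342.2,186),.072))
```

```text
plunger knob z~.094 [ 0.4564 -0.3093  0.0954] 0.0005
spare [ 0.5345 -0.2958  0.072 ] 0.0013
g1 [0.6731 0.101  0.2112] 0.0062
g1b [0.5997 0.0584 0.1684] 0.1368
g2 [ 0.5832 -0.0029  0.1031] 0.001
g3 [0.7063 0.1189 0.1026] 0.001
g3b [0.5395 0.164  0.1039] 0.0016
guide [0.4684 0.0501 0.0707] 0.0026
axis [0.60944331 0.09279785 0.103     ] [np.float64(0.0999), np.float64(0.0997), np.float64(0.0995)]
[np.float64(14.8), np.float64(-105.4), np.float64(134.8)]
guide [0.46779405 0.04857831 0.075     ] 0.14839097394470277 -162.6628748672551
kn [ 0.45644904 -0.31001179  0.094     ] [ 0.45469866 -0.30924812  0.094     ]
block far [ 0.53446055 -0.29641806  0.072     ]
```

Call:
play_rows([
  [0,0.026,-0.054,0,0,0,-0.157],
  [0,0.026,-0.054,0,0,0,-0.157],
  [0,0.026,-0.054,0,0,0,-0.157],
  [0,0.026,-0.054,0,0,0,-0.157],
  [0,0.026,-0.054,0,0,0,-0.157],
  [0,0.026,-0.054,0,0,0,-0.157],
  [0,0.026,-0.054,0,0,0,-0.157],
])

```text
time_s: 1.02
position: [0.456, 0.1822, 0.1939]
tcp_rot: [[-0.014, 1.0, 0.0], [1.0, 0.014, 0.0], [0.0, 0.0, -1.0]]
force: [-0.3, 1.2, -0.4]
opening: 1.001
```

Call:
play_rows([
  [0,0,-0.055,0,0,0,-0.157],
  [0,0,-0.055,0,0,0,-0.157],
  [0,0,-0.055,0,0,0,-0.157],
  [0,0,-0.055,0,0,0,-0.157],
  [0,0,-0.055,0,0,0,-0.157],
  [0,0,-0.055,0,0,0,-0.157],
  [0,0,-0.055,0,0,0,-0.157],
  [0,0,-0.055,0,0,0,-0.157],
  [0,0,-0.053,0,0,0,-0.157],
  [0,0,0,0,0,0,0],
  [0,0,0,0,0,0,0],
])

```text
time_s: 2.4
position: [0.4547, -0.3081, 0.1934]
tcp_rot: [[0.984, 0.176, -0.001], [0.176, -0.984, 0.002], [-0.001, -0.002, -1.0]]
force: [-0.1, 1.0, 0.6]
opening: 0.999
```

Run:
```python
from h import *
s=bot.read_state();print(s['time_s'],s['position'],np.array(s['tcp_rot']).round(3).tolist(),s['joint_positions'])
c=bot.get_calibration('wrist');i=bot.capture('wrist')
for X in([.4555,-.3095,.108],[.468,.0487,.075]):print(proj(c,X))
cv2.imwrite('pics/w1.png',i)
```

```text
2.4 [ 0.45469109 -0.30814383  0.19336574] [[0.984, 0.176, -0.001], [0.176, -0.984, 0.002], [-0.001, -0.002, -1.0]] [-4.57984848e+01  2.44885602e+01  9.29733928e+01  2.53903852e-02
  6.26696654e+01  3.40487288e+01]
[262.28705964 189.92966214]
[-82.67118977 109.82298095]
```

View pics/w1.png

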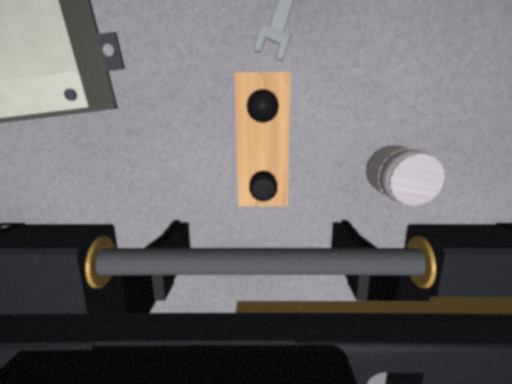

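The wrist view shows the smaller knob, the plunger's, at (263,186). It lies within a few pixels of the prediction. Two quick numbers will give the final correction.

Run:
```python
from h import *
c=bot.get_calibration('wrist');i=cv2.imread('pics/w1.png')
k,l,st,ce=cv2.connectedComponentsWithStats((i.max(2)<50).astype(np.uint8))
for j in range(1,k):
    if 200<st[j,4]<1500 and ce[j][1]<215:
        p=st[j,:2]+st[j,2:4]/2
        print(st[j],ce[j],[onz(c,p,z).round(4)[:2] for z in(.072,.094,.1)], [tri(c,p,bot.get_calibration(n),q) for n,q in(('top',(349.5,211.3)),('scene',(152.8,188.5)))])
```

```text
[248  91  29  30 678] [262.23451327 105.39380531] [array([ 0.5354, -0.2948]), array([ 0.5347, -0.2948]), array([ 0.5346, -0.2948])] [(array([ 0.49424663, -0.29766525,  0.12853653]), np.float64(0.07915253183120749)), (array([ 0.53337442, -0.29831753,  0.15219906]), np.float64(0.007163432231485509))]
[251 172  25  28 385] [263.35064935 185.17922078] [array([ 0.4511, -0.3113]), array([ 0.4564, -0.3101]), array([ 0.4578, -0.3098])] [(array([ 0.45641964, -0.310043  ,  0.09402667]), np.float64(9.392024548727737e-05)), (array([ 0.4567142 , -0.30953202,  0.09548025]), np.float64(0.0009404997053143679))]
```

Call:
play_rows([
  [0,0.0016,-0.0017,-0.04,0,0,0],
  [0,0,0,-0.04,0,0,0],
  [0,0,0,-0.028,0,0,0],
  [0,0,0,-0.01,0,0,0],
  [0,0,0,0,0,0,0],
  [1,0,0,0,0,0,0],
  [1,0,0,0,0,0,0],
  [1,0,0,0,0,0,0],
  [1,0,0,0,0,0,0],
  [1,0,0,0,0,0,0],
  [1,0,0,0,0,0,0],
])

```text
time_s: 3.82
position: [0.457, -0.3107, 0.0759]
tcp_rot: [[0.984, 0.176, -0.0], [0.176, -0.984, 0.0], [-0.0, -0.0, -1.0]]
force: [-0.6, -0.1, -0.5]
opening: 0.405
```

Call:
play_rows([
  [1,0,0,0,0,0,0],
  [1,0,0,0,0,0,0],
  [1,0,0,0,0,0,0],
])

```text
time_s: 4.2
position: [0.4569, -0.3105, 0.0758]
tcp_rot: [[0.984, 0.176, -0.0], [0.176, -0.984, 0.0], [-0.0, -0.0, -1.0]]
force: [-0.2, -0.4, -1.7]
opening: 0.262
```

Call:
play_rows([
  [1,0,0,0,0,0,0],
  [1,0,0,0,0,0,0],
])

```text
time_s: 4.45
position: [0.4569, -0.3107, 0.0759]
tcp_rot: [[0.984, 0.176, -0.0], [0.176, -0.984, 0.0], [-0.0, -0.0, -1.0]]
force: [0.0, 0.0, -1.3]
opening: 0.267
```

Run:
```python
from h import *
cv2.imwrite('pics/w2.png',np.hstack([bot.capture('wrist')[120:384,100:420],cv2.resize(bot.capture('scene')[150:260,110:210],(240,264))]))
```

```text
(no output)
```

View pics/w2.png

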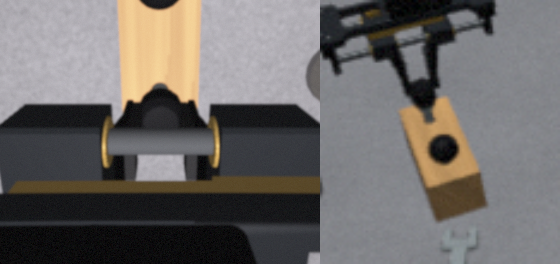

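The gripper holds the plunger by its knob, with the opening steady. Now I'll lift it and stop short of the guide for a closer look.

Call:
play_rows([
  [1,0,0,0.02,0,0,0],
  [1,0,0,0.035,0,0,0],
  [1,0,0,0.04,0,0,0],
  [1,-0.005,0.05,0,0,0,0.025],
  [1,-0.005,0.05,0,0,0,0.025],
  [1,-0.006,0.05,0,0,0,0.025],
  [1,-0.005,0.05,0,0,0,0.025],
  [1,-0.006,0.05,0,0,0,0.025],
  [1,0,0,0,0,0,0],
  [1,0,0,0,0,0,0],
])

```text
time_s: 5.8
position: [0.4306, -0.061, 0.1712]
tcp_rot: [[0.955, 0.298, 0.001], [0.298, -0.955, -0.001], [0.001, 0.001, -1.0]]
force: [0.5, -0.9, -0.3]
opening: 0.244
```

Run:
```python
from h import *
s=bot.read_state();print(s['time_s'],s['position'],s['force'],s['opening'])
c=bot.get_calibration('wrist');i=bot.capture('wrist');cs=bot.get_calibration('scene');S=bot.capture('scene')
cv2.imwrite('pics/w3f.png',i);cv2.imwrite('pics/s3f.png',S)
p=proj(c,[.468,.0487,.075]);print(p); x,y=[int(v) for v in np.clip(p-40,0,[431,303])];print(x,y)
tip=np.array(s['position'])-[0,0,.066-.0005]; q=proj(cs,tip+[0,0,.03]);print(q);u,v=[int(a) for a in q-40]; print(u,v)
cv2.imwrite('pics/w3.png',np.hstack([cv2.resize(i[y:y+80,x:x+80],(400,400),interpolation=2),cv2.resize(S[v:v+80,u:u+80],(400,400),interpolation=2)]))
```

```text
5.8 [ 0.43063217 -0.06102617  0.17123419] [ 0.51444269 -0.88386744 -0.34981554] 0.24403147507926826
[163.66630133 119.59346535]
123 79
[236.56160075 157.62754736]
196 117
```

View pics/w3.png

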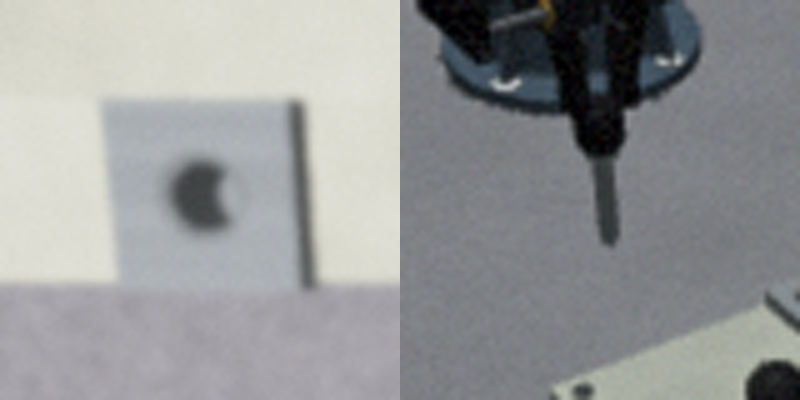

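Run:
```python
from h import *
c=bot.get_calibration('wrist');cs=bot.get_calibration('scene')
for p in((163.6,117.8),(163.6,117.4)): print('guide',onz(c,p,.075),tri(c,p,cs,(277.2,176.8)),tri(c,p,bot.get_calibration('top'),(228,209)))
S=cv2.imread('pics/s3f.png')
t=np.array(bot.read_state()['position'])
for dz in(.019,.019-.0835+.065,.019-.0835+.03,.019-.0835): print(dz,proj(cs,t+[0,0,dz]))
# steel pin pixel centres per row (grey between dark knob and bench)
for v in range(146,168): print(v,S[v,228:248].mean(1).astype(int).tolist())
```

```text
guide [0.46998845 0.04820281 0.075     ] (array([0.46966426, 0.05023737, 0.07135703]), np.float64(0.001751709770099483)) (array([0.46877855, 0.04936233, 0.06972041]), np.float64(0.0016094027951885786))
guide [0.47035474 0.04828042 0.075     ] (array([0.4700649 , 0.05015971, 0.07167909]), np.float64(0.0016421759419847654)) (array([0.46895598, 0.04948756, 0.06924921]), np.float64(0.001962646457441935))
0.019 [235.34374693 141.47745717]
0.0005000000000000004 [235.66901084 147.10980347]
-0.0345 [236.26642765 157.44234277]
-0.0645 [236.76056771 165.97654597]
146 [133, 129, 131, 90, 40, 0, 14, 11, 0, 16, 10, 33, 100, 132, 132, 132, 134, 132, 129, 131]
147 [133, 134, 134, 128, 87, 29, 18, 12, 6, 16, 22, 66, 125, 132, 133, 130, 134, 130, 135, 130]
148 [132, 131, 130, 130, 127, 72, 50, 37, 40, 49, 64, 92, 130, 130, 132, 132, 132, 133, 130, 133]
149 [128, 127, 135, 128, 129, 114, 83, 62, 59, 64, 85, 129, 134, 133, 134, 130, 134, 134, 131, 133]
150 [131, 131, 130, 131, 130, 129, 94, 54, 57, 61, 79, 130, 130, 130, 130, 129, 132, 132, 131, 132]
151 [130, 130, 133, 133, 133, 131, 93, 58, 56, 60, 7
[... 967 characters left out ...]
 131, 129, 133, 130, 129, 89, 54, 57, 56, 78, 126, 130, 127, 127, 128, 128, 127, 129]
162 [130, 128, 133, 129, 132, 136, 131, 111, 59, 57, 56, 78, 130, 131, 133, 128, 131, 124, 127, 126]
163 [131, 130, 133, 128, 128, 131, 129, 114, 63, 55, 57, 70, 127, 132, 130, 129, 123, 128, 129, 128]
164 [130, 127, 129, 132, 132, 129, 132, 124, 72, 54, 60, 84, 127, 129, 126, 128, 128, 129, 128, 126]
165 [131, 134, 133, 132, 130, 129, 129, 130, 93, 68, 67, 112, 127, 132, 130, 132, 130, 131, 129, 129]
166 [135, 132, 127, 131, 130, 130, 130, 128, 124, 115, 101, 125, 130, 131, 129, 127, 129, 127, 125, 122]
167 [132, 134, 129, 132, 129, 133, 131, 130, 133, 131, 127, 129, 127, 132, 131, 126, 127, 125, 124, 127]
```

Call:
play_rows([
  [1,0.013,0.036,0,0,0,0],
  [1,0.013,0.036,0,0,0,0],
  [1,0.0125,0.0365,0,0,0,0],
  [1,0,0,0,0,0,0],
  [1,0,0,-0.02,0,0,0],
  [1,0,0,-0.008,0,0,0],
  [1,0,0,0,0,0,0],
])

```text
time_s: 6.78
position: [0.4682, 0.0468, 0.1425]
tcp_rot: [[0.955, 0.296, -0.002], [0.296, -0.955, 0.0], [-0.001, -0.0, -1.0]]
force: [0.5, -0.6, 0.1]
opening: 0.006
```

Call:
play_rows([
  [1,0,0,-0.004,0,0,0],
  [1,0,0,-0.004,0,0,0],
  [1,0,0,0,0,0,0],
])

```text
time_s: 7.15
position: [0.4683, 0.0478, 0.1348]
tcp_rot: [[0.955, 0.297, -0.0], [0.297, -0.955, 0.0], [-0.0, -0.0, -1.0]]
force: [1.2, -0.5, 0.3]
opening: 0.003
```

The opening went to zero, so the plunger slipped out. I need to find where it went.

Run:
```python
from h import *
S=bot.capture('scene');T=bot.capture('top');cv2.imwrite('pics/s4.png',S);cv2.imwrite('pics/t4.png',T);cv2.imwrite('pics/w4.png',bot.capture('wrist'))
cv2.imwrite('pics/c4.png',np.hstack([cv2.resize(S[130:280,180:380],(400,300)),cv2.resize(T[90:290,130:396],(400,300))]))
cv2.imwrite('pics/c4.png',np.vstack([cv2.imread('pics/c4.png'),np.hstack([cv2.resize(cv2.imread('pics/w4.png'),(400,300)),cv2.resize(S[100:250,130:330],(400,300))])]))
```

```text
(no output)
```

View pics/c4.png

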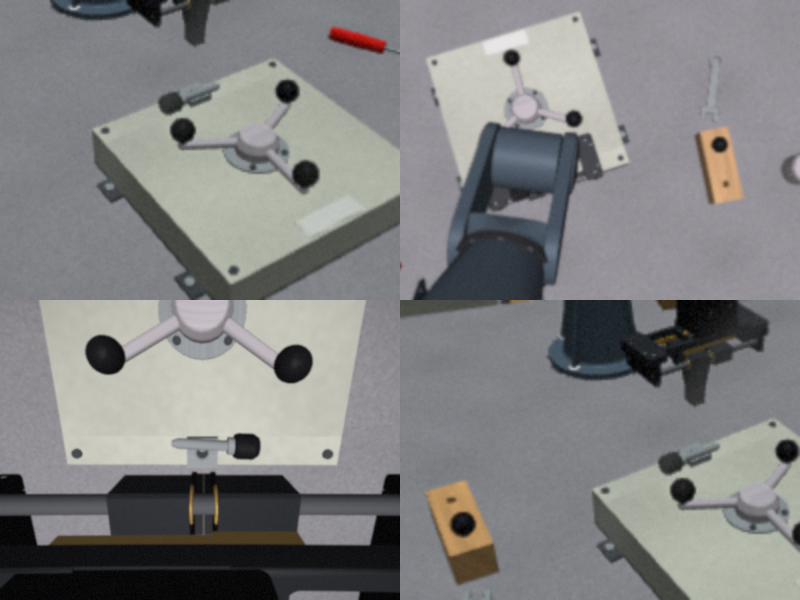

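The plunger lies on its side. Its pin is across the guide block, pointing +y, and its knob is on the cover at wrist px (314,187). I'll measure it and work out why the grip failed.

Run:
```python
from h import *
s=bot.read_state();c=bot.get_calibration('wrist');cs=bot.get_calibration('scene');print(s['position'],np.round(s['joint_positions'],2))
R=np.array(s['tcp_rot']);t=np.array(s['position']);print('cam in tool',R.T@(ray(c,(0,0))[0]-t))
for d in(-.015,-.01,0,.01): print(d,[proj(c,t+R@[d,0,z]).round(1).tolist() for z in(0,-.019,-.033)])
W=cv2.imread('pics/w4.png');S=cv2.imread('pics/s4.png')
m=(W.max(2)<60).astype(np.uint8);k,l,st,ce=cv2.connectedComponentsWithStats(m)
for j in range(1,k):
    if 100<st[j,4]<2500 and st[j,1]<230: print('W',st[j],ce[j])
m=(S.max(2)<60).astype(np.uint8);k,l,st,ce=cv2.connectedComponentsWithStats(m)
for j in range(1,k):
    if 40<st[j,4]<300 and 150<ce[j][1]<250: print('S',st[j],ce[j])
w2=cv2.imread('pics/w2.png')
cv2.imwrite('pics/c5.png',np.hstack([cv2.resize(w2[70:190,100:220],(400,400),interpolation=2),cv2.resize(W[140:260,200:320],(400,400),interpolation=2)]))
```

```text
[0.46858192 0.04784377 0.13506532] [ -7.8   23.77 107.25  -0.    48.96  64.9 ]
cam in tool [ 0.07260246 -0.00031675 -0.18995681]
-0.015 [[260.7, 240.8], [260.7, 253.1], [260.8, 263.8]]
-0.01 [[260.7, 234.4], [260.7, 246.1], [260.8, 256.3]]
0 [[260.7, 221.3], [260.7, 231.9], [260.8, 241.1]]
0.01 [[260.7, 207.9], [260.7, 217.3], [260.8, 225.5]]
W [ 110   46   50   49 1857] [134.4544965  69.7991384]
W [ 351   58   48   48 1766] [374.82106455  81.59626274]
W [299 172  33  31 891] [315.34680135 187.00673401]
S [488 156  24  21  91] [500.59340659 166.01098901]
S [318 170  11  11  94] [323.12765957 175.05319149]
S [260 177  12  10  83] [265.15662651 181.21686747]
S [266 190  11  12 105] [270.98095238 194.95238095]
S [156 206  11  12 104] [161.02884615 211.60576923]
S [327 211  12  13 127] [332.35433071 216.73228346]
```

View pics/c5.png

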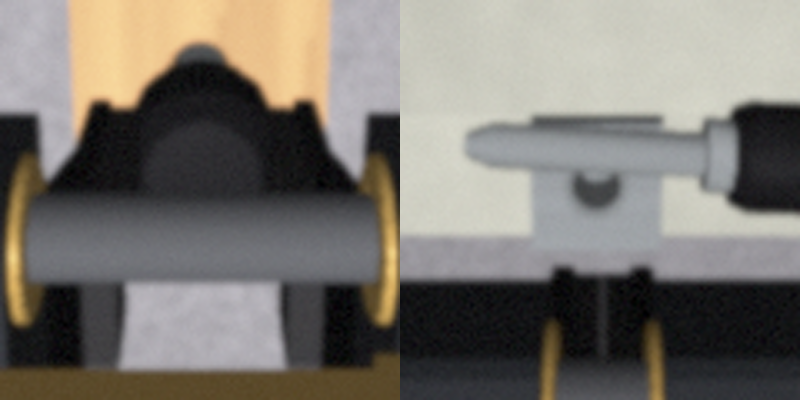

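Run:
```python
from h import *
s=bot.read_state();cs=bot.get_calibration('scene');ct=bot.get_calibration('top');c=bot.get_calibration('wrist')
R=np.array(s['tcp_rot']);t=np.array(s['position'])
for d in(-.0095,0,.0095): print(d,[proj(cs,t+R@[d,y,0]).round(1).tolist() for y in(-.01,0,.01)])
S=cv2.imread('pics/s4.png')
for v in range(138,158): print(v,S[v,262:292].mean(1).astype(int).tolist())
# plunger lying: knob, tip
W=cv2.imread('pics/w4.png')
kn=(315.5,187.5);ks=(265.2,181.2)
print('knob',onz(c,kn,.080),onz(cs,ks,.080),tri(c,kn,cs,ks))
tip=(200+67/3.333,140+147/3.333);print('tip',tip,onz(c,tip,.081),'shoulder',onz(c,(200+(705-400)/3.333,140+155/3.333),.081))
```

```text
-0.0095 [[277.4, 156.4], [274.6, 157.4], [271.7, 158.5]]
0 [[279.3, 157.9], [276.4, 159.0], [273.6, 160.0]]
0.0095 [[281.2, 159.4], [278.3, 160.5], [275.4, 161.6]]
138 [129, 128, 128, 130, 130, 129, 130, 130, 125, 78, 35, 33, 38, 41, 40, 40, 44, 43, 48, 46, 45, 66, 123, 125, 128, 123, 126, 126, 123, 126]
139 [128, 125, 126, 124, 129, 126, 130, 130, 128, 83, 40, 35, 38, 46, 44, 36, 45, 47, 46, 46, 45, 74, 124, 125, 123, 127, 125, 126, 126, 128]
140 [129, 127, 128, 124, 128, 128, 130, 129, 128, 123, 47, 32, 38, 40, 42, 45, 45, 47, 48, 49, 55, 96, 127, 125, 124, 123, 127, 124, 123, 126]
141 [128, 127, 126, 126, 128, 128, 127, 127, 126, 124, 53, 42, 44, 43, 44, 45, 46, 47, 47, 42, 54, 109, 125, 126, 124, 126, 125, 124, 127, 129]
142 [129, 129, 125, 128, 125, 129, 125, 125, 129, 124, 81, 44, 41, 42, 46, 41, 49, 49, 49, 50, 58, 124, 128, 129, 124, 125, 122, 129, 126, 128]
143 [130, 129, 128, 127, 125, 126, 128, 124, 129, 124, 76, 42, 41, 47, 47, 48, 38, 46, 55, 51, 69, 125, 126, 127, 126, 128, 125, 129, 128, 130]
144 [128, 127, 129, 125, 127, 125, 127, 127, 127, 124, 77, 47, 43, 43, 47, 50
[... 1584 characters left out ...]
5, 127, 128, 128, 128, 124, 129, 129, 129, 128, 127, 131, 129, 130, 128, 130, 131, 132, 129, 131, 127, 133, 134]
156 [130, 131, 131, 129, 130, 131, 130, 127, 128, 127, 128, 131, 127, 129, 128, 130, 127, 129, 129, 130, 129, 132, 128, 132, 130, 131, 134, 133, 131, 131]
157 [127, 126, 127, 128, 130, 128, 126, 128, 129, 125, 128, 127, 128, 127, 127, 126, 131, 130, 129, 126, 130, 131, 128, 131, 133, 133, 130, 133, 130, 131]
knob [0.49335788 0.00464093 0.08      ] [0.49143315 0.00776255 0.08      ] (array([0.49431072, 0.00614433, 0.08282686]), np.float64(0.0016604800806388116))
tip (220.1020102010201, 184.1044104410441) [0.47155089 0.08599037 0.081     ] shoulder [0.48812293 0.02537786 0.081     ]
```

Key finding: in both the scene and wrist views, the real fingertips end about 25 mm short of the reported TCP. The first grasp therefore only pinched the knob's top chamfer. I'll allow for that and pick the knob up from the cover, keeping the pin on the camera-far side so that I can stand the plunger upright afterwards.

Call:
play_rows([
  [0.4,0.005,-0.008,0.01,0,0,-0.179],
  [0.4,0.005,-0.008,0,0,0,-0.179],
  [0.4,0.005,-0.008,0,0,0,-0.179],
  [0.4,0.005,-0.009,0,0,0,-0.179],
  [0.4,0.005,-0.009,0,0,0,-0.179],
  [0.4,0,0,0,0,0,-0.179],
  [0.4,0,0,0,0,0,-0.179],
  [0.4,0,0,0,0,0,-0.179],
  [0.4,0,0,0,0,0,-0.177],
  [0.4,0,0,0,0,0,0],
  [0.4,0,0,0,0,0,0],
])

```text
time_s: 8.68
position: [0.4936, 0.0058, 0.145]
tcp_rot: [[0.263, -0.965, 0.0], [-0.965, -0.263, -0.0], [0.0, -0.0, -1.0]]
force: [-0.3, 0.0, -0.4]
opening: 0.6
```

Run:
```python
from h import *
s=bot.read_state();c=bot.get_calibration('wrist');R=np.array(s['tcp_rot']);t=np.array(s['position']);print(s['joint_positions'])
W=bot.capture('wrist');S=bot.capture('scene');cs=bot.get_calibration('scene')
print('knob pred',proj(c,[.4934,.0052,.08]),'tip pred',proj(c,[.4716,.086,.081]),'tcp scene',proj(cs,t),proj(cs,t+[0,0,.025]))
v=proj(cs,t+[0,0,.03]).astype(int)
cv2.imwrite('pics/c6.png',np.hstack([cv2.resize(W,(533,400)),cv2.resize(S[v[1]-40:v[1]+40,v[0]-26:v[0]+27],(267,400),interpolation=2)]));print(v)
```

```text
[-1.23177902e+01  2.43252123e+01  1.03633612e+02 -4.44515310e-04
  5.20267104e+01  1.52426745e+02]
knob pred [261.44796344 194.54642055] tip pred [261.17031523 275.50661919] tcp scene [264.73606022 163.11128667] [264.72473112 155.56317031]
[264 154]
```

View pics/c6.png

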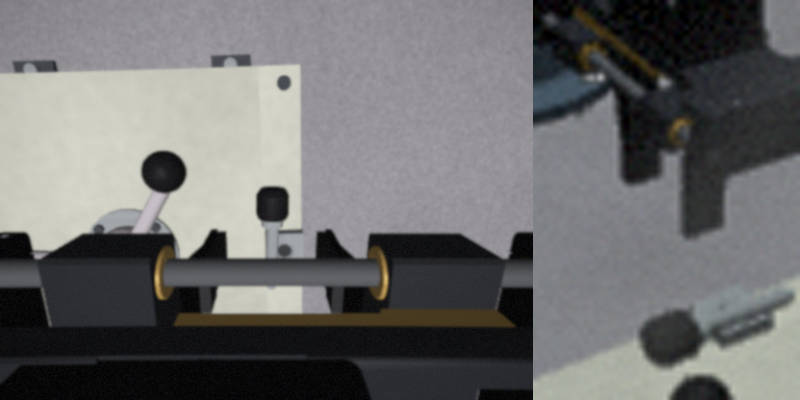

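The scene view confirms the real fingertips are 25 mm above the reported TCP (seen at (265.4,155.8), predicted (264.7,155.6)). The knob lies where predicted. Descending.

Call:
play_rows([
  [0.4,0,0,-0.04,0,0,0],
  [0.4,0,0,-0.035,0,0,0],
  [0.4,0,0,-0.015,0,0,0],
  [0.4,0,0,-0.006,0,0,0],
  [0.4,0,0,-0.003,0,0,0],
  [0.4,0,0,0,0,0,0],
])

```text
time_s: 9.52
position: [0.4942, 0.0057, 0.0466]
tcp_rot: [[0.261, -0.965, 0.002], [-0.965, -0.261, -0.0], [0.001, -0.001, -1.0]]
force: [-0.8, -0.1, 0.5]
opening: 0.596
```

Call:
play_rows([
  [1,0,0,0,0,0,0],
  [1,0,0,0,0,0,0],
  [1,0,0,0,0,0,0],
  [1,0,0,0,0,0,0],
  [1,0,0,0,0,0,0],
  [1,0,0,0,0,0,0],
])

```text
time_s: 10.28
position: [0.4936, 0.0058, 0.0461]
tcp_rot: [[0.261, -0.965, 0.0], [-0.965, -0.261, -0.0], [0.0, -0.0, -1.0]]
force: [-0.8, -0.5, 2.5]
opening: 0.334
```

Now the grip is good: an opening of 0.334 is 29 mm, the full knob. Lifting and yawing so the pin points towards the robot.

Call:
play_rows([
  [1,0,0,0.03,0,0,0],
  [1,0,0,0.05,0,0,0],
  [1,0,0,0.05,0,0,0.178],
  [1,0,0,0.05,0,0,0.178],
  [1,0.002,0.01,0.024,0,0,0.178],
  [1,0.002,0.01,0,0,0,0.178],
  [1,0.002,0.01,0,0,0,0.178],
  [1,0.002,0.01,0,0,0,0.178],
  [1,0,0.013,0,0,0,0.178],
  [1,0,0,0,0,0,0.178],
  [1,0,0,0,0,0,0.178],
  [1,0,0,0,0,0,0],
])

```text
time_s: 11.78
position: [0.5009, 0.0589, 0.2494]
tcp_rot: [[0.957, 0.289, -0.001], [0.289, -0.957, 0.0], [-0.001, -0.001, -1.0]]
force: [0.4, 1.1, -1.2]
opening: 0.335
```

Call:
play_rows([
  [1,0,0,0,0.0504,-0.167,0],
  [1,0,0,0,0.0504,-0.167,0],
  [1,0,0,0,0.0504,-0.167,0],
  [1,0,0,0,0.0504,-0.167,0],
  [1,0,0,0,0.0504,-0.167,0],
  [1,0,0,0,0,0,0],
])

```text
time_s: 12.52
position: [0.4995, 0.0754, 0.2462]
tcp_rot: [[0.754, 0.327, 0.569], [0.233, -0.944, 0.233], [0.614, -0.043, -0.788]]
force: [-0.1, 0.5, -0.5]
opening: 0.331
```

Run:
```python
from h import *
s=bot.read_state();print(np.round(s['joint_positions'],1),s['opening'])
```

```text
[-21.5   7.4 124.9  56.2  30.8   4.9] 0.3311044106375257
```

```bash
cat >> h.py <<'E'
from scipy.spatial.transform import Rotation as Ro
def todo(phi=17.2,pos=(.5015,.0588,.25),tilt=90):
    s=bot.read_state();R=np.array(s['tcp_rot']);a=np.radians(phi)
    z=np.array([np.cos(a),np.sin(a),0]);y=np.array([z[1],-z[0],0]);Rt=Ro.from_rotvec(y*np.radians(tilt-90)).as_matrix()@np.c_[np.cross(y,z),y,z]
    rv=Ro.from_matrix(Rt@R.T).as_rotvec();d=np.array(pos)-s['position']
    print('t',s['time_s'],'q',np.round(s['joint_positions'],1),'pos',np.round(s['position'],4),'rv',rv.round(3),round(np.degrees(np.linalg.norm(rv)),1),'d',d.round(4),'F',np.round(s['force'],1),'op',round(s['opening'],3))
E
python3 -c "
from h import *
todo()"
```

```text
t 12.525 q [-21.5   7.4 124.9  56.2  30.8   4.9] pos [0.4995 0.0754 0.2462] rv [ 0.245 -0.877 -0.051] 52.2 d [ 0.002  -0.0166  0.0038] F [-0.1  0.5 -0.5] op 0.331
```

Call:
play_rows([
  [1,0,-0.004,0.001,0.035,-0.125,-0.007],
  [1,0,-0.004,0.001,0.035,-0.125,-0.007],
  [1,0,-0.004,0.001,0.035,-0.125,-0.007],
  [1,0,-0.004,0.001,0.035,-0.125,-0.007],
  [1,0,0,0,0.035,-0.125,-0.007],
  [1,0,0,0,0.035,-0.125,-0.007],
  [1,0,0,0,0.035,-0.125,-0.007],
])

```text
time_s: 13.4
position: [0.5749, 0.0665, 0.2782]
tcp_rot: [[0.218, 0.391, 0.894], [0.068, -0.92, 0.386], [0.974, -0.023, -0.227]]
force: [-0.2, -0.1, -0.8]
opening: 0.332
```

```bash
python3 -c "
from h import *
todo()"
```

```text
t 13.4 q [-35.8  35.3 139.7 119.7  74.3 -84.1] pos [0.5749 0.0665 0.2782] rv [ 0.057 -0.223 -0.104] 14.5 d [-0.0734 -0.0077 -0.0282] F [-0.2 -0.1 -0.8] op 0.332
```

At that radius the arm cannot hold a horizontal tool pointing outward: joint 3 is at its limit. I'll approach from the left side instead (tool pointing −60°), which folds the arm less.

Call:
play_rows([
  [1,-0.005,0,0,0,0,-0.17],
  [1,-0.005,0,0,0,0,-0.17],
  [1,-0.005,0,0,0,0,-0.17],
  [1,-0.005,0,0,0,0,-0.17],
  [1,-0.005,0,0,0,0,-0.17],
  [1,0,0,0,0,0,0],
])

```text
time_s: 14.15
position: [0.5954, 0.0697, 0.2902]
tcp_rot: [[0.224, -0.207, 0.952], [-0.062, -0.978, -0.199], [0.973, -0.014, -0.232]]
force: [0.1, 0.7, -0.6]
opening: 0.338
```

```bash
python3 -c "
from h import *
todo(-60,(.486,.019,.25))"
```

```text
t 14.15 q [  5.1  31.6 134.9 198.3  63.7 -93.5] pos [0.5954 0.0697 0.2902] rv [-0.154 -0.187 -0.836] 49.9 d [-0.1094 -0.0507 -0.0402] F [ 0.1  0.7 -0.6] op 0.338
```

Call:
play_rows([
  [1,0,0,0,-0.026,-0.031,-0.14],
  [1,0,0,0,-0.026,-0.031,-0.14],
  [1,0,0,0,-0.026,-0.031,-0.14],
  [1,0,0,0,-0.026,-0.031,-0.14],
  [1,0,0,0,-0.026,-0.031,-0.14],
  [1,0,0,0,-0.026,-0.031,-0.14],
  [1,0,0,0,0,0,0],
])

```text
time_s: 15.02
position: [0.6108, 0.0331, 0.2881]
tcp_rot: [[-0.01, -0.84, 0.543], [0.022, -0.543, -0.839], [1.0, 0.004, 0.024]]
force: [-0.4, -0.1, -1.0]
opening: 0.335
```

```bash
python3 -c "
from h import *
todo(-60,(.486,.019,.25))"
```

```text
t 15.025 q [  24.1   46.7  104.   261.6   86.9 -119.1] pos [0.6108 0.0331 0.2881] rv [ 0.023  0.01  -0.051] 3.2 d [-0.1248 -0.0141 -0.0381] F [-0.4 -0.1 -1. ] op 0.335
```

Call:
play_rows([
  [1,-0.02,-0.001,-0.006,0.003,0,0.035],
  [1,-0.02,-0.001,-0.006,0.003,0,0.035],
  [1,-0.02,-0.001,-0.006,0.003,0,0.035],
  [1,-0.02,-0.001,-0.006,0.003,0,0.035],
  [1,-0.02,-0.001,-0.006,0.003,0,0.035],
  [1,-0.018,-0.003,-0.008,0.003,0,0.035],
  [1,0,0,0,0,0,0],
])

```text
time_s: 15.9
position: [0.4895, 0.0266, 0.2507]
tcp_rot: [[-0.006, -0.706, 0.708], [0.003, -0.708, -0.706], [1.0, -0.002, 0.006]]
force: [0.2, 0.9, -0.6]
opening: 0.336
```

```bash
python3 -c "
from h import *
todo(-45,(.493,.0247,.2))"
```

```text
t 15.9 q [ 28.3  51.4 128.3 253.2  90.3 -90.1] pos [0.4895 0.0266 0.2507] rv [ 0.003  0.006 -0.001] 0.4 d [ 0.0035 -0.0019 -0.0507] F [ 0.2  0.9 -0.6] op 0.336
```

Call:
play_rows([
  [1,0.0035,-0.002,-0.025,0,0.006,0],
  [1,0,0,-0.025,0,0,0],
  [1,0,0,0,0,0,0],
])

```text
time_s: 16.27
position: [0.495, 0.0253, 0.1999]
tcp_rot: [[-0.003, -0.707, 0.707], [0.002, -0.707, -0.707], [1.0, -0.001, 0.004]]
force: [0.8, -0.5, -0.4]
opening: 0.334
```

Run:
```python
from h import *
todo(-45,(.493,.0247,.16))
cs=bot.get_calibration('scene');S=bot.capture('scene');T=bot.capture('top');W=bot.capture('wrist')
cv2.imwrite('pics/s7.png',S);cv2.imwrite('pics/t7.png',T)
for z in (.0835+.2,.28-.0835):pass
k=np.array([.469,.0487,.2]);print('scene knob/tip pred',proj(cs,k),proj(cs,k-[0,0,.0835]),'guide',proj(cs,[.469,.0487,.075]))
v=proj(cs,k-[0,0,.06]).astype(int);x,y=v-[40,40];print(x,y)
cv2.imwrite('pics/c7.png',np.hstack([cv2.resize(S[y:y+80,x:x+80],(480,480),interpolation=2),cv2.resize(W[:,100:356],(320,480))]))
```

```text
t 16.275 q [ 27.7  59.  126.8 252.8  91.9 -84.4] pos [0.495  0.0253 0.1999] rv [ 0.002  0.003 -0.   ] 0.2 d [-0.002  -0.0006 -0.0399] F [ 0.8 -0.5 -0.4] op 0.334
scene knob/tip pred [277.20025138 139.38819697] [276.64421356 164.33189573] guide [276.38367124 175.86813789]
236 117
```

View pics/c7.png

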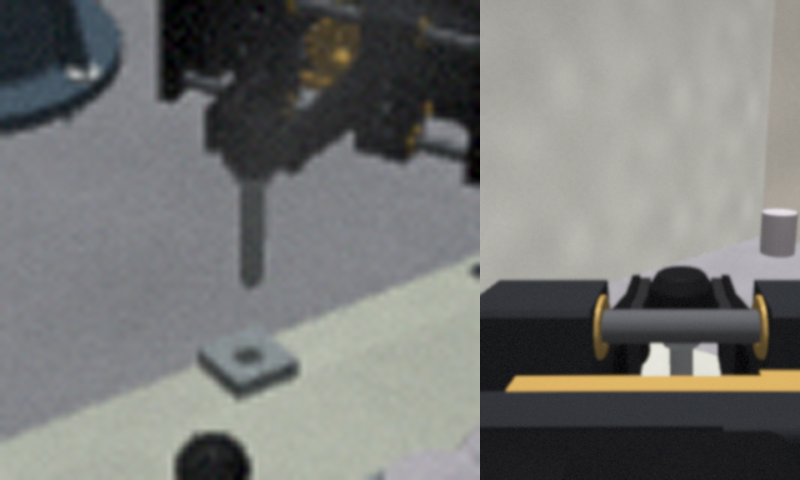

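Upright and held well. The tip is at scene (278.0,164.7) and the guide mouth at (277.7,176.0), so the pin is in line with the hole. Lowering.

Call:
play_rows([
  [1,-0.0015,0,-0.015,0,0,0],
  [1,0,0,-0.015,0,0,0],
  [1,0,0,-0.007,0,0,0],
  [1,0,0,-0.003,0,0,0],
  [1,0,0,0,0,0,0],
])

```text
time_s: 17.05
position: [0.4919, 0.025, 0.1614]
tcp_rot: [[-0.003, -0.708, 0.707], [0.003, -0.707, -0.708], [1.0, 0.0, 0.004]]
force: [0.5, 0.7, -1.3]
opening: 0.338
```

Call:
play_rows([
  [1,0,0,-0.002,0,0,0],
  [1,0,0,-0.002,0,0,0],
  [1,0,0,0,0,0,0],
])

```text
time_s: 17.42
position: [0.4918, 0.025, 0.1569]
tcp_rot: [[-0.002, -0.708, 0.706], [0.003, -0.706, -0.708], [1.0, 0.001, 0.004]]
force: [0.0, 0.9, -0.7]
opening: 0.33
```

Call:
play_rows([
  [1,0,0,-0.002,0,0,0],
  [1,0,0,-0.001,0,0,0],
  [1,0,0,0,0,0,0],
])

```text
time_s: 17.8
position: [0.4919, 0.025, 0.1539]
tcp_rot: [[-0.002, -0.708, 0.707], [0.003, -0.707, -0.708], [1.0, 0.001, 0.004]]
force: [-0.1, -0.2, -1.0]
opening: 0.332
```

Call:
play_rows([
  [1,0,0,-0.002,0,0,0],
  [1,0,0,-0.002,0,0,0],
  [1,0,0,0,0,0,0],
])

```text
time_s: 18.18
position: [0.4922, 0.0253, 0.1496]
tcp_rot: [[-0.003, -0.707, 0.707], [0.002, -0.707, -0.707], [1.0, -0.0, 0.004]]
force: [1.5, 0.6, -1.2]
opening: 0.331
```

Call:
play_rows([
  [1,0,0,-0.002,0,0,0],
  [1,0,0,-0.002,0,0,0],
  [1,0,0,0,0,0,0],
])

```text
time_s: 18.55
position: [0.4921, 0.0252, 0.1457]
tcp_rot: [[-0.002, -0.707, 0.707], [0.003, -0.707, -0.707], [1.0, 0.0, 0.004]]
force: [3.3, 1.2, 0.6]
opening: 0.338
```

Call:
play_rows([
  [1,0.001,0.0003,0,0,0,0],
  [1,0,0,-0.002,0,0,0],
  [1,0,0,-0.002,0,0,0],
  [1,0,0,0,0,0,0],
])

```text
time_s: 19.05
position: [0.4927, 0.0251, 0.1415]
tcp_rot: [[-0.001, -0.708, 0.706], [0.003, -0.706, -0.708], [1.0, 0.001, 0.003]]
force: [2.6, 0.2, -0.9]
opening: 0.331
```

Call:
play_rows([
  [1,0.001,0,-0.002,0,0,0],
  [1,0,0,-0.002,0,0,0],
  [1,0,0,-0.002,0,0,0],
  [1,0,0,0,0,0,0],
])

```text
time_s: 19.55
position: [0.4937, 0.0252, 0.1356]
tcp_rot: [[-0.002, -0.708, 0.706], [0.003, -0.706, -0.708], [1.0, 0.001, 0.003]]
force: [-0.7, 0.1, -1.3]
opening: 0.331
```

Call:
play_rows([
  [0.4,0,0,0,0,0,0],
  [0.4,0,0,0,0,0,0],
  [0.4,0,0,0,0,0,0],
  [0.4,0,0,0,0,0,0],
  [0.4,0,0,0,0,0,0],
])

```text
time_s: 20.18
position: [0.4938, 0.0253, 0.136]
tcp_rot: [[-0.002, -0.708, 0.706], [0.003, -0.706, -0.708], [1.0, 0.001, 0.004]]
force: [-0.7, -0.4, -0.4]
opening: 0.594
```

Run:
```python
from h import *
todo(-45)
cs=bot.get_calibration('scene');S=bot.capture('scene');cv2.imwrite('pics/s8.png',S)
for z in(.04,.059,.012): print(z,[proj(cs,[.469,.0487,z+h]).round(1).tolist() for h in(0.063,.0835,.098)])
cv2.imwrite('pics/c8.png',cv2.resize(S[120:200,236:316],(560,560),interpolation=2))
```

```text
t 20.175 q [ 27.8  68.2 124.2 253.3  93.8 -78.1] pos [0.4938 0.0253 0.136 ] rv [0.003 0.002 0.001] 0.2 d [0.0077 0.0335 0.114 ] F [-0.7 -0.4 -0.4] op 0.594
0.04 [[276.6, 168.1], [276.7, 162.3], [276.8, 158.1]]
0.059 [[276.7, 162.8], [276.8, 156.8], [276.9, 152.5]]
0.012 [[276.4, 175.9], [276.5, 170.2], [276.6, 166.2]]
```

View pics/c8.png

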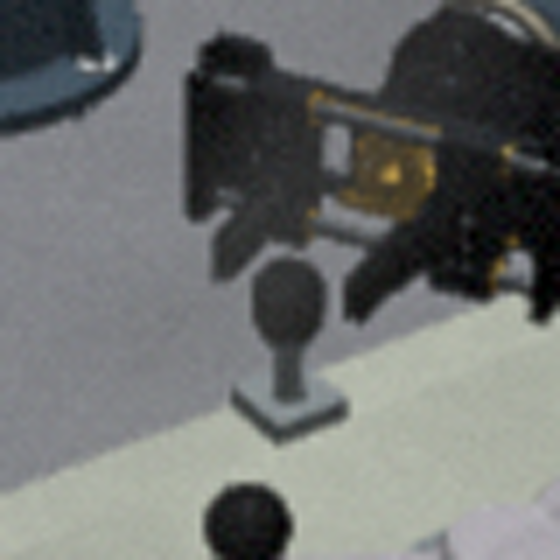

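The plunger stands in its guide, resting on the disc: knob centre at (277,163), expected (276.7,162.3). The fingers straddle the knob freely, so I can leave straight up.

Call:
play_rows([
  [0.4,0,0,0.02,0,0,0],
  [0.4,0,0,0.05,0,0,0],
  [0.4,0,0,0.05,0,0,0],
  [0.4,0.03,0,0.03,0,0,0],
  [0.4,0.03,0,0,0.13,0.13,0],
  [0.4,0.03,0,0,0.13,0.13,0],
  [0.4,0,0,0,0.13,0.13,0],
  [0.4,0,0,0,0.13,0.13,0],
  [0.4,0,0,0,0.13,0.13,0],
  [0.4,0,0,0,0.13,0.13,0],
])

```text
time_s: 21.48
position: [0.5417, -0.0457, 0.1625]
tcp_rot: [[0.56, -0.637, 0.53], [-0.581, -0.758, -0.296], [0.59, -0.142, -0.795]]
force: [0.3, -1.4, 0.3]
opening: 0.599
```

```bash
python3 -c "
from h import *
todo(-15,(.583,-.003,.16),0)"
```

```text
t 21.475 q [  -9.2   22.7  123.3  262.    12.1 -142.1] pos [ 0.5417 -0.0457  0.1625] rv [0.174 0.635 0.467] 46.2 d [ 0.0413  0.0427 -0.0025] F [ 0.3 -1.4  0.3] op 0.599
```

```bash
python3 -c "
from h import *
todo(-12,(.595,.05,.29),77)
todo(20,(.595,.05,.29),60)"
```

```text
t 21.475 q [  -9.2   22.7  123.3  262.    12.1 -142.1] pos [ 0.5417 -0.0457  0.1625] rv [-0.435 -0.577  0.418] 47.8 d [0.0533 0.0957 0.1275] F [ 0.3 -1.4  0.3] op 0.599
t 21.475 q [  -9.2   22.7  123.3  262.    12.1 -142.1] pos [ 0.5417 -0.0457  0.1625] rv [-0.219 -0.394  1.002] 62.9 d [0.0533 0.0957 0.1275] F [ 0.3 -1.4  0.3] op 0.599
```

Call:
play_rows([
  [0.4,0,0.01,0.05,0,0,0],
  [0.4,0.01,0.02,0.04,-0.062,-0.082,0.06],
  [0.4,0.01,0.02,0.038,-0.062,-0.082,0.06],
  [0.4,0.01,0.02,0,-0.062,-0.082,0.06],
  [0.4,0.01,0.02,0,-0.062,-0.082,0.06],
  [0.4,0.01,0,0,-0.062,-0.082,0.06],
  [0.4,0,0,0,-0.062,-0.082,0.06],
  [0.4,0,0,0,-0.062,-0.082,0.06],
  [0.4,0,0,0,0,0,0],
])

```text
time_s: 22.6
position: [0.5855, 0.0302, 0.2622]
tcp_rot: [[0.223, -0.215, 0.951], [-0.056, -0.977, -0.207], [0.973, -0.007, -0.229]]
force: [0.0, 0.1, -0.1]
opening: 0.599
```

```bash
python3 -c "
from h import *
todo(20,(.595,.05,.29),60)
todo(20,(.595,.05,.29),30)"
```

```text
t 22.6 q [ -2.5  38.7 139.9 189.9  75.3 -89.8] pos [0.5855 0.0302 0.2622] rv [-0.027  0.295  0.562] 36.4 d [0.0095 0.0198 0.0278] F [ 0.   0.1 -0.1] op 0.599
t 22.6 q [ -2.5  38.7 139.9 189.9  75.3 -89.8] pos [0.5855 0.0302 0.2622] rv [-0.062  0.824  0.536] 56.4 d [0.0095 0.0198 0.0278] F [ 0.   0.1 -0.1] op 0.599
```

Call:
play_rows([
  [0.4,0.005,0.005,0.01,0,0,0.16],
  [0.4,0.005,0.005,0.01,0,0,0.16],
  [0.4,0,0.005,0.008,0,0,0.16],
  [0.4,0,0.005,0,0,0,0.16],
  [0.4,0,0,0,-0.04,0.15,0],
  [0.4,0,0,0,-0.04,0.15,0],
  [0.4,0,0,0,-0.04,0.15,0],
  [0.4,0,0,0,-0.04,0.15,0],
  [0.4,0,0,0,0,0,0],
])

```text
time_s: 23.72
position: [0.6039, 0.068, 0.2903]
tcp_rot: [[0.599, 0.345, 0.723], [0.158, -0.936, 0.316], [0.785, -0.075, -0.615]]
force: [-0.3, -1.3, -0.2]
opening: 0.598
```

```bash
python3 -c "
from h import *
todo(0,(.583,-.003,.2),0)
todo(-15,(.583,-.003,.2),0)"
```

```text
t 23.725 q [-23.6  13.5 119.3  81.5  35.8 -17.8] pos [0.6039 0.068  0.2903] rv [-0.228  0.883 -0.295] 54.9 d [-0.0209 -0.071  -0.0903] F [-0.3 -1.3 -0.2] op 0.598
t 23.725 q [-23.6  13.5 119.3  81.5  35.8 -17.8] pos [0.6039 0.068  0.2903] rv [-0.112  0.914 -0.538] 61.1 d [-0.0209 -0.071  -0.0903] F [-0.3 -1.3 -0.2] op 0.598
```

Call:
play_rows([
  [0.4,0,0,0,-0.038,0.147,-0.049],
  [0.4,0,0,0,-0.038,0.147,-0.049],
  [0.4,0,0,0,-0.038,0.147,-0.049],
  [0.4,0,0,0,-0.038,0.147,-0.049],
  [0.4,0,0,0,-0.038,0.147,-0.049],
  [0.4,0,0,0,-0.038,0.147,-0.049],
  [0.4,0,0,0,0,0,0],
])

```text
time_s: 24.6
position: [0.6009, 0.0854, 0.2815]
tcp_rot: [[0.969, 0.11, 0.22], [0.08, -0.987, 0.14], [0.232, -0.118, -0.966]]
force: [0.4, 0.1, -0.0]
opening: 0.601
```

```bash
python3 -c "
from h import *
todo(74.6,(.583,-.0033,.16),0)"
```

```text
t 24.6 q [-7.9 17.8 90.2 11.1 60.8 72. ] pos [0.6009 0.0854 0.2815] rv [-0.258  0.109  1.198] 70.5 d [-0.0179 -0.0887 -0.1215] F [ 0.4  0.1 -0. ] op 0.601
```

Call:
play_rows([
  [0.5,-0.003,-0.015,0,-0.032,0.014,0.15],
  [0.5,-0.003,-0.015,0,-0.032,0.014,0.15],
  [0.5,-0.003,-0.015,0,-0.032,0.014,0.15],
  [0.5,-0.003,-0.015,0,-0.032,0.014,0.15],
  [0.5,-0.003,-0.015,-0.03,-0.032,0.014,0.15],
  [0.5,-0.003,-0.014,-0.03,-0.032,0.014,0.15],
  [0.5,0,0,-0.03,-0.032,0.014,0.15],
  [0.5,0,0,-0.03,-0.032,0.014,0.15],
  [0.5,0,0,0,0,0,0],
])

```text
time_s: 25.72
position: [0.577, -0.004, 0.158]
tcp_rot: [[0.268, 0.963, -0.007], [0.963, -0.268, 0.0], [-0.002, -0.007, -1.0]]
force: [0.3, 0.8, 0.4]
opening: 0.498
```

```bash
cat >> h.py <<'E'
def dark(n,lo,hi,box,thr=60):
    i=bot.capture(n);x0,y0,x1,y1=box
    k,l,st,ce=cv2.connectedComponentsWithStats((i[y0:y1,x0:x1].max(2)<thr).astype(np.uint8))
    return [(st[j].tolist(),(ce[j]+[x0,y0]).round(1).tolist()) for j in range(1,k) if lo<st[j,4]<hi]
E
python3 -c "
from h import *
todo(74.6,(.583,-.0033,.063),0)
cs=bot.get_calibration('scene');print('ball',proj(cs,[.583,-.0033,.103]),dark('scene',40,400,(245,145,345,235)))"
```

```text
t 25.725 q [-11.4  29.2  90.9  -0.1  60.3   4.1] pos [ 0.577 -0.004  0.158] rv [-0.    -0.007  0.003] 0.4 d [ 0.006   0.0007 -0.095 ] F [0.3 0.8 0.4] op 0.498
ball [270.63682034 194.9270232 ] [([73, 25, 11, 11, 94], [323.1, 175.1]), ([21, 45, 11, 12, 105], [271.0, 195.0]), ([82, 66, 12, 13, 124], [332.4, 216.7])]
```

Call:
play_rows([
  [0.5,0.006,0.0007,-0.01,0,0,0],
  [0.5,0,0,-0.035,0,0,0],
  [0.5,0,0,-0.03,0,0,0],
  [0.5,0,0,-0.015,0,0,0],
  [0.5,0,0,-0.005,0,0,0],
  [0.5,0,0,0,0,0,0],
])

```text
time_s: 26.52
position: [0.5882, -0.0051, 0.0667]
tcp_rot: [[0.269, 0.963, 0.001], [0.963, -0.269, -0.005], [-0.005, 0.003, -1.0]]
force: [0.0, 0.7, 1.7]
opening: 0.502
```

Run:
```python
from h import *
todo(74.6,(.583,-.0033,.063),0)
cs=bot.get_calibration('scene');S=bot.capture('scene');cv2.imwrite('pics/s9.png',S)
print(dark('scene',40,400,(245,145,345,235)))
print(S[150:185,277].mean(1).astype(int).tolist());print(S[162,262:295].mean(1).astype(int).tolist())
# arc table
c=np.array([.6094,.0928])
for th in range(-105,-40,5): print(th,(c+.1*np.array([np.cos(np.radians(th)),np.sin(np.radians(th))])).round(4))
```

```text
t 26.525 q [-11.2  37.1  93.6  -0.4  49.1   4.6] pos [ 0.5882 -0.0051  0.0667] rv [0.005 0.001 0.004] 0.4 d [-0.0052  0.0018 -0.0037] F [0.  0.7 1.7] op 0.502
[([73, 25, 11, 11, 93], [323.1, 175.1]), ([82, 66, 12, 13, 126], [332.4, 216.8])]
[48, 40, 50, 45, 47, 49, 46, 51, 45, 48, 42, 48, 42, 40, 43, 43, 55, 51, 51, 40, 35, 42, 49, 65, 67, 62, 53, 50, 50, 45, 48, 49, 44, 43, 47]
[48, 48, 38, 42, 48, 48, 48, 51, 47, 55, 44, 47, 43, 41, 42, 42, 39, 38, 37, 38, 33, 50, 48, 61, 108, 128, 136, 132, 132, 132, 130, 130, 131]
-105 [ 0.5835 -0.0038]
-100 [ 0.592  -0.0057]
-95 [ 0.6007 -0.0068]
-90 [ 0.6094 -0.0072]
-85 [ 0.6181 -0.0068]
-80 [ 0.6268 -0.0057]
-75 [ 0.6353 -0.0038]
-70 [ 0.6436 -0.0012]
-65 [0.6517 0.0022]
-60 [0.6594 0.0062]
-55 [0.6668 0.0109]
-50 [0.6737 0.0162]
-45 [0.6801 0.0221]
```

Call:
play_rows([
  [0.5,0.0035,-0.0006,0,0,0,0.035],
  [0.5,0.0035,-0.0005,0,0,0,0.035],
  [0.5,0.0035,-0.0004,0,0,0,0.035],
  [0.5,0,0,0,0,0,0],
])

```text
time_s: 27.12
position: [0.5987, -0.0068, 0.0661]
tcp_rot: [[0.166, 0.986, 0.001], [0.986, -0.166, -0.005], [-0.005, 0.002, -1.0]]
force: [-1.3, 0.3, 1.4]
opening: 0.502
```

Call:
play_rows([
  [0.5,0.0017,-0.0002,0,0,0,0.0175],
  [0.5,0.0017,-0.0002,0,0,0,0.0175],
])

```text
time_s: 27.38
position: [0.601, -0.0068, 0.066]
tcp_rot: [[0.131, 0.991, -0.0], [0.991, -0.131, -0.005], [-0.005, 0.0, -1.0]]
force: [-1.9, -0.7, 1.3]
opening: 0.499
```

Call:
play_rows([
  [0.5,0.0017,-0.0001,0,0,0,0.0175],
  [0.5,0.0017,-0.0001,0,0,0,0.0175],
  [0.5,0.0017,0,0,0,0,0.0175],
])

```text
time_s: 27.75
position: [0.6064, -0.0071, 0.066]
tcp_rot: [[0.078, 0.997, 0.0], [0.997, -0.078, -0.005], [-0.005, 0.001, -1.0]]
force: [-2.3, -0.3, 1.5]
opening: 0.501
```

Call:
play_rows([
  [0.5,0.0017,0,0,0,0,0.0175],
  [0.5,0.0017,0,0,0,0,0.0175],
  [0.5,0.0017,0,0,0,0,0.0175],
])

```text
time_s: 28.12
position: [0.6116, -0.0072, 0.066]
tcp_rot: [[0.026, 1.0, 0.001], [1.0, -0.026, -0.005], [-0.005, 0.001, -1.0]]
force: [-2.5, 0.1, 0.7]
opening: 0.496
```

Call:
play_rows([
  [0.5,0.0017,0.0001,0,0,0,0.0175],
  [0.5,0.0017,0.0001,0,0,0,0.0175],
  [0.5,0.0017,0.0002,0,0,0,0.0175],
])

```text
time_s: 28.5
position: [0.6167, -0.0069, 0.066]
tcp_rot: [[-0.027, 1.0, 0.001], [1.0, 0.027, -0.005], [-0.005, 0.001, -1.0]]
force: [-2.7, -0.8, 1.0]
opening: 0.496
```

```bash
python3 -c "
from h import *
todo(90)
print(dark('scene',40,400,(245,145,345,235)))"
```

```text
t 28.5 q [-10.9  38.9  89.3  -0.4  51.7 -12.2] pos [ 0.6167 -0.0069  0.066 ] rv [ 1.576  0.022 -0.02 ] 90.3 d [-0.1152  0.0657  0.184 ] F [-2.7 -0.8  1. ] op 0.496
[([63, 23, 11, 11, 90], [313.5, 173.1]), ([89, 61, 11, 13, 111], [339.6, 211.9])]
```

Call:
play_rows([
  [0.5,0.0017,0.0002,0,0,0,0.0175],
  [0.5,0.0017,0.0003,0,0,0,0.0175],
  [0.5,0.0017,0.0003,0,0,0,0.0175],
])

```text
time_s: 28.92
position: [0.6218, -0.0063, 0.066]
tcp_rot: [[-0.079, 0.997, 0.001], [0.997, 0.079, -0.006], [-0.006, 0.001, -1.0]]
force: [-1.6, -1.5, 0.6]
opening: 0.502
```

Call:
play_rows([
  [0.5,0.0017,0.0003,0,0,0,0.0175],
  [0.5,0.0017,0.0003,0,0,0,0.0175],
  [0.5,0.0017,0.0004,0,0,0,0.0175],
])

```text
time_s: 29.3
position: [0.6269, -0.005, 0.066]
tcp_rot: [[-0.131, 0.991, 0.002], [0.991, 0.131, -0.005], [-0.005, 0.001, -1.0]]
force: [-2.0, -3.1, 0.7]
opening: 0.497
```

Call:
play_rows([
  [0.5,0,0,0,0,0,0],
])

```text
time_s: 29.42
position: [0.6273, -0.0048, 0.066]
tcp_rot: [[-0.13, 0.992, 0.003], [0.991, 0.13, -0.005], [-0.005, 0.002, -1.0]]
force: [-1.8, -1.5, 0.3]
opening: 0.502
```

```bash
python3 -c "
from h import *
for _ in range(3):
  r=dark('scene',30,400,(245,140,350,235));s=bot.read_state();print(np.round(s['force'],1),np.round(s['moment'],2),np.round(s['position'],4))
print(r)"
```

```text
[-1.6 -1.7  0.1] [-0.33  0.29  0.02] [ 0.6273 -0.0047  0.066 ]
[-1.4 -1.9 -1. ] [-0.33  0.28 -0.  ] [ 0.6272 -0.0047  0.066 ]
[-0.1 -1.3 -0.4] [-0.23  0.28  0.07] [ 0.6272 -0.0047  0.0661]
[([19, 0, 28, 6, 74], [276.5, 143.1]), ([60, 28, 11, 11, 90], [309.7, 172.6]), ([92, 64, 12, 13, 119], [342.4, 209.7])]
```

Call:
play_rows([
  [0.5,0.0017,0.0004,0,0,0,0.0175],
  [0.5,0.0017,0.0004,0,0,0,0.0175],
  [0.5,0.0017,0.0005,0,0,0,0.0175],
])

```text
time_s: 29.95
position: [0.6319, -0.0036, 0.066]
tcp_rot: [[-0.183, 0.983, 0.002], [0.983, 0.183, -0.005], [-0.005, 0.001, -1.0]]
force: [-1.7, -2.2, 1.2]
opening: 0.499
```

Call:
play_rows([
  [0.5,0.0017,0.0005,0,0,0,0.0175],
  [0.5,0.0016,0.0005,0,0,0,0.0175],
  [0.5,0.0016,0.0006,0,0,0,0.0175],
])

```text
time_s: 30.32
position: [0.6374, -0.002, 0.0661]
tcp_rot: [[-0.234, 0.972, 0.003], [0.972, 0.234, -0.005], [-0.005, 0.002, -1.0]]
force: [-2.2, -1.2, -1.1]
opening: 0.499
```

```bash
python3 -c "
from h import *
S=bot.capture('scene')
cv2.imwrite('pics/s10.png',S)
s=bot.read_state();print(np.round(s['force'],1))
for v in range(150,180): print(v,S[v,266:290].mean(1).astype(int).tolist())"
```

```text
[-0.  -0.4 -0.1]
150 [70, 61, 53, 54, 61, 67, 68, 70, 76, 74, 79, 80, 73, 75, 80, 76, 79, 81, 79, 80, 75, 72, 67, 65]
151 [53, 77, 72, 61, 57, 49, 59, 65, 67, 70, 68, 70, 68, 69, 73, 73, 70, 67, 68, 71, 69, 58, 55, 53]
152 [49, 73, 75, 71, 69, 63, 61, 53, 52, 52, 58, 53, 65, 61, 65, 63, 56, 58, 55, 55, 52, 50, 55, 69]
153 [41, 50, 70, 74, 77, 82, 78, 75, 75, 64, 63, 56, 59, 54, 60, 57, 57, 58, 60, 70, 69, 70, 79, 80]
154 [44, 42, 48, 63, 78, 75, 81, 81, 80, 81, 80, 79, 84, 78, 83, 80, 81, 80, 81, 82, 79, 83, 84, 78]
155 [41, 45, 45, 52, 55, 73, 76, 77, 79, 81, 87, 81, 84, 80, 80, 86, 85, 86, 83, 83, 83, 77, 71, 56]
156 [43, 48, 44, 41, 46, 47, 53, 63, 70, 75, 81, 78, 76, 81, 78, 78, 80, 83, 82, 74, 58, 49, 37, 34]
157 [45, 41, 44, 44, 44, 45, 45, 43, 44, 47, 50, 52, 55, 56, 57, 54, 52, 47, 38, 37, 36, 28, 32, 31]
158 [45, 42, 47, 45, 48, 44, 44, 50, 47, 43, 45, 40, 43, 39, 44, 39, 32, 41, 31, 36, 34, 31, 34, 29]
159 [41, 42, 44, 45, 48, 49, 45, 45, 44, 51, 45, 45, 46, 41, 39, 38, 40, 30, 41, 38, 31, 32, 24, 23]
160 [43, 46, 43, 46, 44, 40, 46, 43, 48, 38, 44, 44, 41, 35, 37, 35, 34, 
[... 1244 characters left out ...]
44, 40, 40, 35, 35, 41, 35, 34, 37, 34, 34, 31, 29, 27, 31, 27, 16, 20, 19, 22, 20, 17, 4, 19]
174 [47, 42, 42, 42, 39, 40, 40, 33, 31, 26, 35, 31, 31, 28, 28, 22, 18, 28, 18, 14, 18, 15, 13, 11]
175 [47, 47, 44, 39, 34, 46, 38, 29, 33, 27, 32, 18, 13, 28, 16, 22, 13, 17, 9, 23, 32, 22, 17, 20]
176 [48, 45, 45, 45, 32, 35, 34, 36, 33, 19, 23, 18, 25, 22, 29, 20, 25, 30, 46, 72, 52, 36, 34, 30]
177 [47, 50, 42, 43, 32, 34, 34, 35, 31, 29, 27, 26, 22, 28, 29, 37, 46, 45, 90, 115, 70, 45, 38, 41]
178 [57, 51, 37, 37, 43, 33, 33, 31, 23, 23, 27, 24, 31, 46, 54, 70, 58, 54, 61, 69, 45, 36, 34, 25]
179 [46, 53, 39, 36, 38, 36, 31, 24, 19, 24, 30, 38, 55, 55, 50, 53, 46, 47, 38, 37, 17, 15, 25, 13]
```

Call:
play_rows([
  [0.5,0.0016,0.0005,0,0,0,0.0175],
  [0.5,0.0016,0.0006,0,0,0,0.0175],
  [0.5,0.0016,0.0006,0,0,0,0.0175],
])

```text
time_s: 30.75
position: [0.6403, -0.0002, 0.066]
tcp_rot: [[-0.285, 0.958, -0.001], [0.958, 0.285, -0.005], [-0.004, -0.002, -1.0]]
force: [-4.6, -1.6, 3.5]
opening: 0.499
```

The force has jumped and the advance has stalled, which looks like the catch. I'll hold for one row to confirm.

Call:
play_rows([
  [0.5,0,0,0,0,0,0],
])

```text
time_s: 30.88
position: [0.6405, -0.0003, 0.066]
tcp_rot: [[-0.284, 0.959, -0.0], [0.959, 0.284, -0.004], [-0.004, -0.001, -1.0]]
force: [-4.8, -1.3, 2.8]
opening: 0.502
```

The 4.8 N is sustained on hold, whereas it relaxed before, and the arm lags its command. That is the catch. Backing off to centre the jaws on the ball, then rising to look.

Call:
play_rows([
  [0.5,-0.003,-0.001,0,0,0,0],
  [0.5,-0.003,-0.001,0,0,0,0],
  [0.5,0,0,0,0,0,0],
  [0.5,0,0,0.02,0,0,0],
  [0.5,0,0,0.05,0,0,0],
  [0.5,0,0,0.05,0,0,0],
  [0.9,0.04,0.03,0.02,0,0,0],
  [0.9,0.04,0.03,0,0,0,0],
  [0.9,0,0,0,0,0,0],
])

```text
time_s: 32.0
position: [0.7182, 0.0601, 0.2061]
tcp_rot: [[-0.287, 0.958, 0.006], [0.958, 0.287, -0.004], [-0.005, 0.005, -1.0]]
force: [0.1, -0.4, -0.3]
opening: 0.241
```

Run:
```python
from h import *
todo(17,(.469,.0487,.13),0)
S=bot.capture('scene');cv2.imwrite('pics/s11.png',S);cs=bot.get_calibration('scene')
print(dark('scene',30,400,(245,140,350,235)))
for z in(.04,.021,.012): print(z,proj(cs,[.4695,.0487,z+.0835]))
for v in range(150,182): print(v,S[v,268:288].mean(1).astype(int).tolist())
```

```text
t 32.0 q [ -4.   37.2  66.2  -0.2  76.2 -20.6] pos [0.7182 0.0601 0.2061] rv [ 0.008  0.002 -1.565] 89.7 d [-0.2492 -0.0114 -0.0761] F [ 0.1 -0.4 -0.3] op 0.241
[([29, 24, 9, 12, 89], [277.8, 169.1]), ([94, 61, 11, 13, 112], [344.3, 206.7]), ([26, 62, 12, 13, 117], [276.8, 207.5])]
0.04 [276.74077449 162.42560211]
0.021 [276.61883728 167.81806442]
0.012 [276.56183014 170.33204558]
150 [135, 132, 133, 133, 138, 132, 129, 132, 132, 130, 130, 132, 132, 132, 135, 133, 135, 140, 133, 139]
151 [133, 137, 134, 132, 135, 133, 131, 136, 129, 134, 131, 136, 132, 132, 130, 134, 132, 134, 134, 132]
152 [133, 134, 132, 130, 135, 132, 130, 132, 131, 129, 129, 133, 134, 130, 135, 132, 137, 133, 138, 135]
153 [135, 135, 135, 135, 132, 134, 133, 132, 130, 132, 128, 134, 135, 135, 138, 140, 136, 134, 132, 135]
154 [132, 132, 135, 132, 132, 131, 133, 136, 132, 135, 133, 130, 131, 135, 135, 133, 134, 136, 132, 131]
155 [136, 133, 134, 132, 134, 132, 135, 133, 133, 134, 132, 133, 131, 134, 134, 132, 136, 134, 133, 134]
156 [134, 134, 133, 135, 134, 133, 137, 135, 132, 133, 133, 134, 135, 137, 135, 134, 1
[... 1788 characters left out ...]
 183, 184]
175 [137, 113, 132, 148, 146, 148, 111, 74, 57, 54, 53, 64, 98, 142, 147, 155, 165, 180, 181, 183]
176 [134, 80, 105, 138, 147, 146, 132, 89, 70, 70, 75, 91, 138, 146, 145, 146, 142, 168, 180, 184]
177 [138, 88, 72, 93, 133, 145, 144, 122, 100, 97, 115, 123, 146, 143, 142, 134, 105, 125, 182, 188]
178 [168, 133, 86, 67, 89, 136, 142, 145, 147, 144, 145, 138, 140, 120, 105, 79, 64, 105, 182, 184]
179 [178, 169, 135, 90, 67, 87, 120, 147, 147, 140, 137, 105, 84, 75, 67, 66, 80, 120, 177, 179]
180 [177, 180, 179, 151, 94, 62, 72, 117, 116, 101, 77, 66, 73, 79, 89, 113, 136, 175, 179, 173]
181 [178, 179, 179, 178, 152, 94, 70, 67, 71, 72, 69, 75, 98, 133, 158, 177, 183, 180, 179, 177]
```

The knob centre is now at row 168.8. Resting on the disc it was 163.1, and the catch position predicts about 168.5, so the plunger has dropped to the detent. Now the closed fingers go above the knob to push it home.

Call:
play_rows([
  [1,-0.05,-0.002,0,0,0,0],
  [1,-0.05,-0.002,0,0,0,0],
  [1,-0.05,-0.002,0,0,0,0],
  [1,-0.05,-0.002,0,0,0,0],
  [1,-0.048,-0.003,0,0,0,0],
  [1,0,0,-0.04,0,0,0],
  [1,0,0,-0.04,0,0,0],
  [1,0,0,-0.01,0,0,0],
  [1,0,0,0,0,0,0],
])

```text
time_s: 33.22
position: [0.4671, 0.0463, 0.116]
tcp_rot: [[-0.283, 0.959, 0.001], [0.959, 0.283, -0.004], [-0.005, -0.0, -1.0]]
force: [-0.6, -0.3, -0.8]
opening: 0.005
```

Run:
```python
from h import *
todo(107,(.4695,.0487,.1),0)
S=bot.capture('scene');cv2.imwrite('pics/c12.png',cv2.resize(S[120:200,236:316],(560,560),interpolation=2))
```

```text
t 33.225 q [ -7.8  25.6 108.5  -0.3  45.8 -24.1] pos [0.4671 0.0463 0.116 ] rv [0.004 0.001 0.01 ] 0.6 d [ 0.0024  0.0024 -0.016 ] F [-0.6 -0.3 -0.8] op 0.005
```

View pics/c12.png

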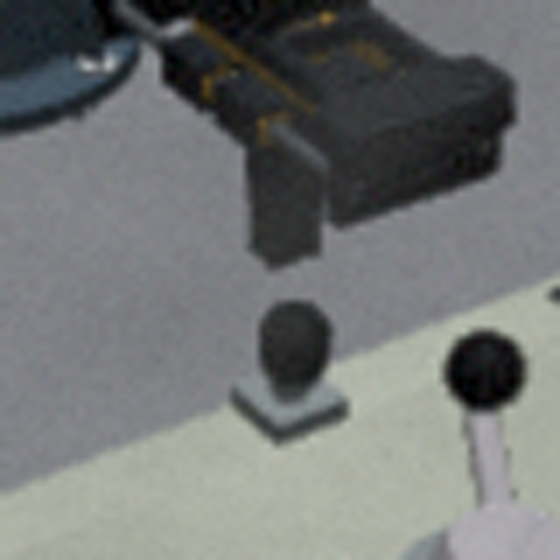

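The fingers sit just above the dropped knob, about 2–3 mm too far left. I'll shift and then lower in small steps.

Call:
play_rows([
  [1,0.002,0.003,-0.005,0,0,0],
  [1,0,0,-0.008,0,0,0],
  [1,0,0,-0.004,0,0,0],
  [1,0,0,0,0,0,0],
])

```text
time_s: 33.78
position: [0.4692, 0.0498, 0.0987]
tcp_rot: [[-0.284, 0.959, 0.001], [0.959, 0.284, -0.004], [-0.005, 0.0, -1.0]]
force: [-0.3, 0.5, -0.0]
opening: 0.006
```

Call:
play_rows([
  [1,0,0,-0.002,0,0,0],
  [1,0,0,-0.002,0,0,0],
])

```text
time_s: 34.02
position: [0.4697, 0.0497, 0.095]
tcp_rot: [[-0.284, 0.959, 0.003], [0.959, 0.284, -0.005], [-0.005, 0.001, -1.0]]
force: [-0.5, 0.6, 0.6]
opening: 0.007
```

Call:
play_rows([
  [1,0,0,-0.001,0,0,0],
  [1,0,0,-0.001,0,0,0],
  [1,0,0,0,0,0,0],
])

```text
time_s: 34.4
position: [0.4695, 0.0497, 0.093]
tcp_rot: [[-0.284, 0.959, 0.002], [0.959, 0.284, -0.004], [-0.005, 0.001, -1.0]]
force: [-0.7, 0.0, -0.5]
opening: 0.0
```

Call:
play_rows([
  [1,0,0,-0.001,0,0,0],
  [1,0,0,-0.001,0,0,0],
  [1,0,0,0,0,0,0],
])

```text
time_s: 34.78
position: [0.4695, 0.0497, 0.091]
tcp_rot: [[-0.284, 0.959, 0.002], [0.959, 0.284, -0.004], [-0.005, 0.001, -1.0]]
force: [0.8, 0.5, 0.4]
opening: 0.007
```

Call:
play_rows([
  [1,0,0,-0.001,0,0,0],
  [1,0,0,-0.001,0,0,0],
  [1,0,0,0,0,0,0],
])

```text
time_s: 35.15
position: [0.4695, 0.0497, 0.089]
tcp_rot: [[-0.284, 0.959, 0.002], [0.959, 0.284, -0.004], [-0.005, 0.001, -1.0]]
force: [-0.1, -0.8, 0.5]
opening: 0.006
```

Call:
play_rows([
  [1,0,0,-0.001,0,0,0],
  [1,0,0,-0.001,0,0,0],
  [1,0,0,0,0,0,0],
])

```text
time_s: 35.52
position: [0.4697, 0.0497, 0.0871]
tcp_rot: [[-0.284, 0.959, 0.003], [0.959, 0.284, -0.005], [-0.005, 0.001, -1.0]]
force: [1.1, 0.1, 1.3]
opening: 0.005
```

Call:
play_rows([
  [1,0,0,-0.001,0,0,0],
  [1,0,0,-0.001,0,0,0],
  [1,0,0,0,0,0,0],
])

```text
time_s: 35.9
position: [0.4696, 0.0497, 0.085]
tcp_rot: [[-0.284, 0.959, 0.003], [0.959, 0.284, -0.004], [-0.005, 0.001, -1.0]]
force: [-1.0, -0.8, 2.0]
opening: 0.008
```

Run:
```python
from h import *
S=bot.capture('scene')
for v in range(156,178): print(v,S[v,268:290].mean(1).astype(int).tolist())
```

```text
156 [128, 127, 130, 130, 106, 54, 46, 52, 48, 46, 49, 49, 45, 39, 44, 48, 41, 39, 36, 40, 40, 37]
157 [125, 124, 130, 128, 124, 62, 50, 46, 52, 47, 45, 41, 41, 44, 48, 73, 43, 41, 35, 42, 41, 43]
158 [126, 126, 128, 131, 124, 62, 45, 51, 45, 45, 44, 49, 47, 42, 43, 82, 44, 34, 38, 46, 47, 35]
159 [127, 129, 128, 131, 121, 58, 49, 51, 43, 48, 45, 46, 42, 38, 52, 98, 46, 41, 41, 31, 27, 27]
160 [126, 128, 128, 128, 124, 62, 50, 53, 48, 47, 46, 42, 45, 39, 49, 99, 49, 37, 24, 32, 30, 30]
161 [125, 124, 126, 129, 128, 57, 50, 51, 49, 46, 46, 47, 42, 37, 53, 103, 61, 30, 31, 39, 45, 65]
162 [124, 124, 122, 126, 126, 56, 48, 45, 46, 49, 48, 42, 43, 39, 61, 124, 92, 56, 65, 83, 93, 128]
163 [126, 127, 126, 131, 120, 57, 46, 51, 45, 39, 41, 41, 42, 34, 65, 130, 132, 110, 125, 129, 130, 135]
164 [127, 125, 125, 128, 110, 55, 52, 50, 44, 44, 38, 38, 35, 39, 67, 129, 134, 134, 131, 128, 132, 128]
165 [131, 126, 126, 127, 122, 75, 53, 51, 45, 43, 46, 41, 38, 35, 67, 130, 132, 132, 132, 130, 133, 129]
166 [127, 130, 126, 129, 124, 80, 47, 42, 43, 38, 44, 46, 39, 36, 64, 131, 131, 131, 127, 127, 1
[... 477 characters left out ...]
, 35, 29, 27, 20, 48, 134, 144, 156, 171, 174, 173, 174]
172 [128, 127, 135, 132, 127, 60, 38, 34, 41, 34, 29, 33, 30, 27, 60, 168, 176, 175, 178, 174, 177, 173]
173 [131, 131, 133, 134, 135, 86, 48, 37, 36, 32, 37, 29, 28, 34, 86, 175, 176, 173, 174, 176, 176, 175]
174 [134, 131, 136, 140, 141, 116, 58, 41, 39, 34, 34, 23, 34, 68, 123, 170, 176, 176, 174, 175, 177, 177]
175 [133, 104, 137, 141, 144, 137, 97, 54, 40, 34, 38, 33, 67, 133, 140, 152, 163, 176, 177, 176, 178, 180]
176 [129, 77, 102, 135, 144, 140, 118, 80, 64, 56, 64, 71, 112, 142, 144, 142, 139, 160, 175, 178, 176, 179]
177 [136, 80, 69, 91, 128, 140, 137, 119, 96, 96, 106, 113, 139, 138, 137, 132, 101, 119, 174, 183, 177, 177]
```

Contact is just starting and the knob has not moved. Pushing on gently.

Call:
play_rows([
  [1,0,0,-0.001,0,0,0],
  [1,0,0,-0.001,0,0,0],
  [1,0,0,0,0,0,0],
])

```text
time_s: 36.33
position: [0.4695, 0.0497, 0.0829]
tcp_rot: [[-0.284, 0.959, 0.002], [0.959, 0.284, -0.004], [-0.005, 0.001, -1.0]]
force: [-0.5, -0.3, 3.2]
opening: 0.007
```

Call:
play_rows([
  [1,0,0,-0.001,0,0,0],
  [1,0,0,0,0,0,0],
])

```text
time_s: 36.58
position: [0.4695, 0.0496, 0.0824]
tcp_rot: [[-0.284, 0.959, 0.002], [0.959, 0.284, -0.005], [-0.005, 0.001, -1.0]]
force: [-1.5, -1.1, 6.7]
opening: 0.005
```

Call:
play_rows([
  [1,0,0,-0.001,0,0,0],
  [1,0,0,-0.001,0,0,0],
  [1,0,0,0,0,0,0],
])

```text
time_s: 36.95
position: [0.4697, 0.0495, 0.082]
tcp_rot: [[-0.285, 0.959, 0.003], [0.959, 0.285, -0.005], [-0.006, 0.002, -1.0]]
force: [-4.5, -1.5, 21.4]
opening: 0.002
```

Call:
play_rows([
  [1,0,0,-0.002,0,0,0],
  [1,0,0,-0.001,0,0,0],
  [1,0,0,0,0,0,0],
])

```text
time_s: 37.33
position: [0.4698, 0.0494, 0.0817]
tcp_rot: [[-0.285, 0.959, 0.005], [0.958, 0.285, -0.006], [-0.007, 0.003, -1.0]]
force: [-9.2, -0.6, 45.3]
opening: 0.005
```

The force rose steeply, so I'm backing off at once and checking where the knob stands.

Call:
play_rows([
  [1,0,0,0.005,0,0,0],
  [1,0,0,0.02,0,0,0],
  [1,0,0,0.05,0,0,0],
  [1,0,0,0.03,0,0,0],
  [1,0,0,0,0,0,0],
])

```text
time_s: 37.95
position: [0.4713, 0.0496, 0.1838]
tcp_rot: [[-0.284, 0.959, 0.008], [0.959, 0.284, -0.005], [-0.007, 0.006, -1.0]]
force: [-0.3, -0.1, -0.3]
opening: 0.005
```

Run:
```python
from h import *
todo(107,(.4695,.0487,.1),0)
S=bot.capture('scene');cv2.imwrite('pics/s13.png',S);A=cv2.imread('pics/s11.png')
print(dark('scene',30,400,(245,140,350,235)))
for v in range(160,180): print(v,A[v,270:286].mean(1).astype(int).tolist(),S[v,270:286].mean(1).astype(int).tolist())
cv2.imwrite('pics/c13.png',np.hstack([cv2.resize(i[150:190,256:296],(400,400),interpolation=2) for i in(A,S)]))
```

```text
t 37.95 q [ -7.4  19.3 104.2  -0.3  56.  -23.7] pos [0.4713 0.0496 0.1838] rv [0.005 0.008 0.009] 0.7 d [-0.0018 -0.0009 -0.0838] F [-0.3 -0.1 -0.3] op 0.005
[([28, 25, 10, 12, 92], [277.7, 170.4]), ([55, 28, 11, 10, 90], [305.0, 172.4]), ([94, 61, 11, 13, 113], [344.2, 206.7]), ([26, 62, 12, 13, 116], [276.8, 207.4])]
160 [134, 133, 132, 133, 138, 136, 133, 134, 136, 135, 138, 138, 134, 133, 133, 137] [126, 126, 128, 127, 132, 129, 130, 129, 130, 131, 131, 133, 127, 127, 128, 127]
161 [132, 132, 133, 134, 138, 133, 135, 135, 134, 137, 132, 133, 135, 133, 131, 135] [124, 128, 129, 128, 130, 126, 129, 131, 131, 129, 127, 126, 127, 131, 125, 133]
162 [133, 130, 131, 136, 133, 131, 125, 127, 129, 125, 131, 136, 134, 134, 132, 133] [129, 128, 131, 128, 126, 127, 127, 128, 129, 131, 128, 129, 125, 128, 130, 129]
163 [133, 135, 131, 136, 128, 92, 73, 62, 63, 70, 80, 126, 136, 137, 137, 134] [125, 127, 126, 131, 132, 128, 128, 122, 124, 124, 131, 129, 124, 130, 135, 133]
164 [134, 133, 135, 127, 90, 60, 54, 52, 51, 49, 53, 75, 126, 138, 140, 138] [124, 128, 127, 126, 129, 123, 104, 87, 85, 
[... 1569 characters left out ...]
, 165, 180] [131, 144, 144, 137, 71, 35, 36, 38, 30, 27, 48, 96, 136, 152, 163, 171]
176 [105, 138, 147, 146, 132, 89, 70, 70, 75, 91, 138, 146, 145, 146, 142, 168] [101, 134, 142, 139, 107, 68, 46, 44, 44, 52, 81, 138, 142, 136, 138, 158]
177 [72, 93, 133, 145, 144, 122, 100, 97, 115, 123, 146, 143, 142, 134, 105, 125] [71, 89, 127, 138, 137, 109, 80, 79, 83, 97, 122, 139, 133, 126, 104, 120]
178 [86, 67, 89, 136, 142, 145, 147, 144, 145, 138, 140, 120, 105, 79, 64, 105] [83, 66, 88, 130, 136, 142, 136, 128, 136, 136, 131, 118, 97, 74, 62, 99]
179 [135, 90, 67, 87, 120, 147, 147, 140, 137, 105, 84, 75, 67, 66, 80, 120] [126, 85, 68, 83, 115, 140, 138, 135, 131, 104, 84, 69, 63, 64, 77, 114]
```

View pics/c13.png

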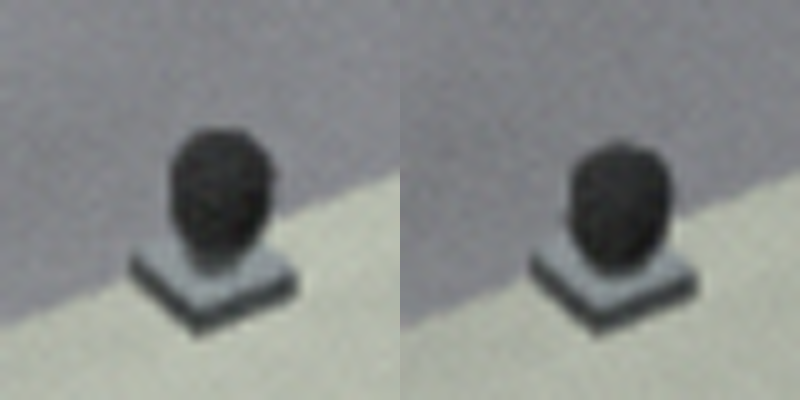

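Before and after crops: the knob dropped about 1.5 px (roughly 5 mm) and then met a hard stop. As an absolute check I'll triangulate the knob's height, as I did when it stood in the block.

Run:
```python
from h import *
c=bot.get_calibration('wrist');cs=bot.get_calibration('scene')
for z in(.0955,.1005): print(z,'pred w',proj(c,[.469,.0495,z]),'s',proj(cs,[.469,.0495,z]))
W=bot.capture('wrist');cv2.imwrite('pics/w14.png',W)
p0=proj(c,[.469,.0495,.0955]).astype(int)
for thr in(50,65,80):
    k,l,st,ce=cv2.connectedComponentsWithStats((W.max(2)<thr).astype(np.uint8))
    j=l[p0[1],p0[0]]
    if j==0: print('none');continue
    p=st[j,:2]+(st[j,2:4]-1)/2;print(thr,st[j],ce[j],p)
    for q in((277.7,170.4),(277.5,169.9)): print(tri(c,p,cs,q),tri(c,ce[j],cs,q))
# old reference: same method on the block
W1=cv2.imread('pics/w1.png');S0=cv2.imread('pics/scene0.png')
A=cv2.imread('pics/s8.png');S11=cv2.imread('pics/s11.png');S13=cv2.imread('pics/s13.png')
for n,i in(('s8',A),('s11',S11),('s13',S13)):
    col=i[150:182,276:280].mean((1,2));print(n,col.astype(int).tolist())
```

```text
0.0955 pred w [259.56668032 189.89447986] s [276.77160604 170.19321788]
0.1005 pred w [259.5522685  191.20258033] s [276.80379475 168.80000944]
none
65 [249 175  28  30 662] [262.03776435 189.16465257] [262.5 189.5]
(array([0.47173531, 0.05119668, 0.09637483]), np.float64(0.0005490724407763069)) (array([0.47123637, 0.05133278, 0.09601541]), np.float64(0.0006048972131335372))
(array([0.47142151, 0.05112612, 0.09782608]), np.float64(0.00038711646470609355)) (array([0.47092482, 0.05126149, 0.09746911]), np.float64(0.0003321038710927968))
80 [248 174  29  31 694] [262.0518732  189.09654179] [262. 189.]
(array([0.47113941, 0.05141483, 0.09591779]), np.float64(0.0005072176149296517)) (array([0.47121957, 0.0513691 , 0.09598745]), np.float64(0.0005448384829076342))
(array([0.47082838, 0.05134314, 0.09737246]), np.float64(0.0004294274548946364)) (array([0.47090814, 0.05129763, 0.09744152]), np.float64(0.0003918967233468801))
s8 [53, 51, 52, 49, 64, 101, 112, 65, 51, 52, 51, 50, 48, 47, 42, 42, 41, 38, 44, 63, 76, 78, 82, 79, 78, 76, 74, 106, 140, 128, 89, 70]
s11 [131, 132, 130, 131, 132, 133, 133, 134, 134, 133, 134, 135, 127, 67, 51, 50, 51, 51, 45, 45, 40, 35, 36, 36, 40, 57, 76, 108, 143, 132, 90, 72]
s13 [129, 127, 126, 128, 127, 127, 126, 129, 129, 129, 130, 130, 129, 125, 95, 57, 48, 47, 48, 45, 43, 39, 36, 36, 34, 32, 46, 85, 134, 127, 88, 68]
```

The knob's height triangulates to 0.096 m (home is 0.0955 m, and before the push it was 5–6 mm higher). It met a hard stop on the shoulder, and the robot is clear of everything. Handing in.

```bash
python3 -c "
from h import *
print(bot.read_state()['time_s'],dark('scene',30,400,(245,140,350,235))[:1]);print(bot.hand_in())"
```

```text
38.1 [([28, 25, 10, 12, 92], [277.6, 170.5])]
the job is handed in; nothing more can be done
None
```

The plunger is refitted and pushed home. I handed the job in at about 38 s with the robot touching nothing. I did not test the lock by turning the wheel afterwards.

**What happened**
- **First grasp failed:** I held the plunger too high and it slipped out, landing on the drive cover. The real fingertips end about 25 mm short of the reported TCP, so I had pinched only the knob's top edge. I regrasped it on the full knob, stood it upright and set it tip down in the guide.
- **Turning the wheel:** I pushed one ball grip about 30° counterclockwise at 1–3 N. At the catch the push rose to about 5 N and stayed there on a hold, so I stopped and backed off. The camera then showed the plunger dropped.
- **Pushing home:** It moved down about 5 mm and met a hard stop. My last push step peaked at about 45 N because I sent two steps together, which is more than was needed. The force was vertical, through the fingertips on the knob; the stated limits are 40 N for the arm or gripper body and 120 N for the wrist.

**Last checks**
- The knob centre triangulates to 0.096–0.098 m; fully home is 0.0955 m. Together with the hard stop, this fits the shoulder sitting on the guide.
- Against its earlier height on the disc, the plunger had sunk about 26.7 mm where 28 mm was expected, within my pixel accuracy.
- Before the push it looked about 5–6 mm above home, rather than the 9 mm in the text.
- The spare, can, wrench and screwdriver were never approached after the first grasp. I did not measure them again at the end.

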